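# Turn a culture dish over on the ramp and load it into the spring magazine

## Task

Get the taped rectangular culture dish into the spring magazine lid down, ready for incubation: first stand it leaning lengthwise on the blue back rest of the turnover station, short end down in the cradle, white lid facing the ramp, and let go; then tip its upper end over so that it flips down onto the ramp on its lid, and let it lie there. Then push it down the ramp past the two orange spring lips, against the red follower, until both lips snap in behind it and hold it; leave everything else on the bench where it is.

Things in the scene. Friction and masses are not known exactly. Their poses are not given: they have to be found in the camera images.
- dish: Rectangular culture dish, taped shut, one rigid piece, 90 x 58 x 18 mm, about 70 g: amber bottom, white lid with a thin blue stripe. Starts flat on the bench, lid up. Origin at the centre of the block (9 mm above the bench at the start); x along its 90 mm length, y along its 58 mm width, z out through the lid.
- station: Turnover station, fixed, 340 mm long (x), 100 mm wide (y), with an 8 mm high foot plate; origin on the bench under its middle; z up. From its far (+x) end: a blue back rest leaning back, 40 deg above level, a cradle, then a 20 deg ramp that falls towards -x (roughly towards the robot) and runs on as the floor of the magazine. Highest point: crest of the back rest, 127 mm up.
- cradle (a point): Bottom line of the V-shaped cradle, mid-width, 107.7 mm along +x of the station origin, 95.8 mm above the bench; axes as the station's. From it the back rest (44 mm wide, 48 mm long) rises at 40 deg towards +x; the cradle floor (50 mm wide, 12 mm long) rises at 50 deg towards -x up to the ridge, where the ramp begins.
- leaning (a point): Where the dish's centre is when it leans in the cradle: 28.7 mm along station +x and 35.8 mm above point cradle; axes as the station's. Its bottom is then on the back rest, a short end on the cradle floor, its upper 42 mm stand past the crest, lid facing up and towards -x. Its top end can be pushed towards -x from behind until it topples.
- chute: Ramp with magazine: origin on the ridge, mid-width, 100 mm along station +x, 105 mm above the bench; x up the ramp (20 deg above level, away from the robot), y across, z square to the floor. Floor from x=0 to -275 mm. Walls 18 mm high: 68 mm apart inside from x=-8 to -76 mm, then narrowing to 62 mm at x=-100 mm. A dish tipped over lies with its centre near x=-50 to -90 mm.
- mouth (a point): On the magazine floor midway between the tips of the orange lips at rest, x=-132 mm in the chute's frame; axes as the chute's. Lips: hinged 32 mm up the ramp, 16 mm high, 48 mm gap at the tips, swing outwards; 2 to 5 N pushes the dish through. They snap in once its trailing end is past this point; the follower then presses it back on their tips.
- follower (a joint): Travel in m of the red follower that slides down the magazine: 0 at rest (its face at x=-140 mm in the chute's frame), up to 0.102; spring 1.3 N at rest, 3.3 N at 0.082. About 0.08 when the dish is held by the lips. Further down, from x=-160 mm, rails over the walls leave a 54 mm gap, 22 mm above the floor.
- beaker: Clear glass beaker, 72 mm diameter, 95 mm tall, upright; origin at the centre of its underside. Leave it alone.
- spray_bottle: White spray bottle with blue collar, 72 mm diameter, 190 mm tall (the head is 75 mm long); origin at the centre of its underside. Leave it alone.
- round_dishes: Stack of three round amber dishes with white lids, 90 mm diameter, 48 mm tall, one piece; origin at the centre of its underside. Leave it alone.
- wash_bottle: White wash bottle with red cap and bent spout, 64 mm diameter, 175 mm tall; origin at the centre of its underside. Leave it alone.
- tip_box: Blue tip box with clear cover, 80 x 115 x 67 mm; origin at the centre of its underside. Leave it alone.
- marker: Black marker pen lying flat, 138 mm long, 11 mm thick; origin under its middle, x along it. Leave it alone.
Mind the look-alikes: they are no part of the job. Of the things like the dish, leave any that is black; of the rest the smaller one is meant.

How it is judged (in metres and radians):
On the way, in this order (a step that is already met when the one before it is completed fails the run):
1. The dish leans on the back rest in the cradle, lid facing the ramp, let go and still (x of dish in the frame of leaning between -0.009 and 0.009 m and z of dish in the frame of leaning between -0.009 and 0.009 m and y of dish in the frame of leaning between -0.015 and 0.015 m and angle between dish's own z axis and vertical between 0.5 and 0.9 rad and contact force between dish and the fingers below 0.2 N and contact force between dish and the arm below 0.2 N and linear speed of dish below 0.02 m/s and angular speed of dish below 0.3 rad/s), for 0.2 s.
2. The dish has flipped: it lies lid down on the ramp short of the magazine, untouched and still (angle between dish's own z axis and vertical above 2.6 rad and z of dish in the frame of chute between 0.004 and 0.015 m and y of dish in the frame of chute between -0.012 and 0.012 m and contact force between dish and the fingers below 0.2 N and contact force between dish and the arm below 0.2 N and linear speed of dish below 0.02 m/s and angular speed of dish below 0.3 rad/s and x of dish in the frame of chute between -0.15 and 0.01 m), for 0.2 s.
At the end, for the whole second after the job is handed in: The dish lies lid down, flat on the magazine floor, past both lips (its centre more than 170 mm down the floor from the ridge, within 0.1 rad of straight), the follower is pushed back at least 72 mm, and the dish is still and untouched (angle between dish's own z axis and vertical above 2.6 rad and z of dish in the frame of chute between 0.004 and 0.015 m and y of dish in the frame of chute between -0.012 and 0.012 m and linear speed of dish below 0.02 m/s and angular speed of dish below 0.3 rad/s and contact force between dish and the fingers below 0.2 N and contact force between dish and the arm below 0.2 N and x of dish in the frame of chute below -0.17 m and angle between the x axis of dish and the x axis of chute, either way round below 0.1 rad and value of joint follower above 0.072 m).
It fails at once if A bystander is shifted by more than 20 mm (distance of any of beaker, spray_bottle, round_dishes, wash_bottle, tip_box, marker from where it was at the start of the episode above 0.02 m).
It fails at once if An upright bystander is tipped by more than 0.3 rad (angle between any of beaker, spray_bottle, round_dishes, wash_bottle, tip_box's own z axis and vertical above 0.3 rad).
It also fails if it takes over 58 s, if anything falls off the work surface, if the arm or the gripper's body presses on something with over 40 N, if the wrist force passes 120 N, or if a joint passes its speed limit or range.

## Robot

A 6-joint arm with a two-finger parallel gripper is mounted at the origin on the work surface. World frame = base frame: x ahead of the robot, y to its left, z up, the work surface at z = 0. Lengths are in m, angles in degrees, forces in N, time in s.
With the tool pointing down it reaches from about 0.25 to 0.725 m from the base axis. Payload 9.7 kg.
Tool frame: the origin (TCP) lies at the very end of the fingers, on their centre line; the grasp point (between the pads) lies 19 mm behind it (bot.pinch_z is the distance from the TCP to the grasp point, in m); x points along the fingers, z is the direction in which the jaws open and shut, and the axes are right-handed (so a half turn about x gives the same grasp; the last joint's range is limited). The gripper opens to 85 mm and grips with 20 to 120 N. Pads are 22 mm wide; open, the fingers measure 114 mm over their backs; the gripper's body (76 mm by 85 mm) begins 54 mm behind the grasp point. The pads swing forward as they close: fully open they stand 13 mm farther back than shut.
Start: joints at [67.953, 4.979, 10.078, 95.1, 0, 90], TCP at [0.206, 0.51, 0.231] pointing down, gripper open.
Joint ranges: [-179.16, 179.16], [-48.56, 103.87], [-65.8, 70.77], [-126.05, 130.52], [-82.76, 87.17], [-180, 180]. Speed limits (degrees/s): [127.2, 127.2, 147.25, 180, 180, 180].

## Interface

Orientations are given as [roll, pitch, yaw] about the fixed x, y, z axes, in that order (R = Rz(yaw) Ry(pitch) Rx(roll)).
In Python, from workcell import bot gives the robot as it stands.
- The arm moves only by the tool play_rows, never from a script. Its argument "rows" is a list of rows, each a list of 3 entries, a list of its own where there are three numbers: the shift along the tool's x, y, z in cm, then the turn about the tool's x in degrees, then the finger opening in cm, from 0 to 8.54. A call has 1 to 12 rows; each row is the pose to reach, as a shift and turn from the pose commanded when the call began, along the tool's axes at that moment; what a row does not reach only later rows make up. A row lasts 1/12 s, in which the tool goes at most 41.7 mm and 7.16 degrees, less where a joint would pass 70% of its speed; a pose out of reach is approached as far as the arm can. A call with a gripper value outside its range is refused whole. The fingers move at their own pace and stop on an object; "squeeze" is the grip in N (left out, the last holds). Time passes only in rows, so rows that repeat a pose let the fingers close. It gives the time, the measured TCP pose, the force and the opening at its end, in the units of the state.
- bot.get_obs(): the state, without advancing time (a new reading comes with each control period).
- bot.camera(name): name is "side" or "top" or "wrist"; returns (picture, depth): 384x512x3 uint8, blue, green, red; 384x512 float32, m along the optical axis (not along the pixel's ray), 0 where there is no reading.
- bot.camera_model(name): a dict with "fx", "fy", "cx", "cy" (pixels), "k1" (the pictures are not rectified: a ray, as slopes to the right and down, at radius r is drawn at 1 + k1 r^2 times it, then the intrinsics apply), "origin" and "attitude" of the camera in the world; the wrist camera has in their place "mount" (4x4, takes a point from camera to tool coordinates, whose origin is the TCP and whose axes are the tool frame's). Camera axes: x right, y down, z forward; pixel columns grow to the right and rows downward; lengths in m; the calibration is good to about 2 mm. A picture is of the moment at which its call begins: read the wrist's pose just before it. camera_model takes no time and is no camera call.
- bot.job_done(): hands the job in, once; it reports no verdict.
The state is a dict: "time": time; "q": joint angles; "qd": joint speeds; "joint_efforts": joint torques, N m; "ee_pos": TCP position; "tcp_rot": TCP orientation; "wrist_force": force on the tool from outside, world axes, zero at the start; "torque": the same for the moment, N m; "opening": finger opening in m.
Only numpy, scipy, OpenCV 4.12 (cv2) and the standard library are available. Lean on these libraries where they do the work, as an engineer would, in place of code of your own. Each camera call takes 0.05 s, during which the arm holds its last target.

## Working session

There is one attempt and no reset: what is moved stays moved. The work goes in short steps, Python scripts to look and compute and a tool call to move; the robot and the scene stay as the last step left them, time stands still between calls to the robot, and variables do not carry over. Pictures are saved under pics/ and viewed, and the job is handed in when it is done.

Besides the shell and the picture viewer there is one more tool, called after ">>>" as name(argument=value, ...), one argument or row to a line, values as JSON. play_rows: Moves the arm, as the interface text tells. Its arguments: {"type":"object","properties":{"rows":{"type":"array"},"squeeze":{"type":"number"}},"required":["rows"]}

```bash
ls; mkdir -p pics; cat > h.py <<'E'
import numpy as np, cv2
from workcell import bot
from scipy.spatial.transform import Rotation as Ro
def save(n,im): cv2.imwrite('pics/'+n+'.png',im)
E
python3 - <<'E'
from h import *
print(bot.get_obs())
for n in ['side','top','wrist']:
    m=bot.camera_model(n); print(n,m)
    im,d=bot.camera(n); save(n+'0',im); np.savez('pics/%s0.npz'%n,im=im,d=d)
E
```

```text
pics
{'time': 0.0, 'q': array([6.79547260e+01, 5.01314774e+00, 1.00332149e+01, 9.51012511e+01,
       6.19955403e-04, 8.99987551e+01]), 'qd': array([-0.09340009, -0.11876294, -0.02479705, -0.00935073,  0.09932966,
       -0.04722314]), 'joint_efforts': array([ 4.28277872e-04, -5.20385349e+01,  4.64812982e+01,  1.61057798e-02,
        2.26392558e-05,  1.52887657e-05]), 'ee_pos': array([0.20634091, 0.50956028, 0.23055234]), 'tcp_rot': array([ 179.5612287 ,   89.91881369, -112.48280084]), 'wrist_force': array([-0.60168372, -0.49945667, -1.13806396]), 'torque': array([ 1.45321360e-02, -1.22508364e-06,  2.93688154e-02]), 'opening': 0.0853345172708862}
side {'fx': 387.10398811438597, 'fy': 387.10398811438597, 'cx': 249.68375197889384, 'cy': 193.514143782618, 'k1': 0.03131752714653814, 'origin': array([ 0.3711732 , -1.10985614,  0.81719161]), 'attitude': array([-121.53036003,    0.47192881,   -6.15729335])}
top {'fx': 403.85932946917825, 'fy': 403.85932946917825, 'cx': 257.9752410282214, 'cy': 191.99552304091011, 'k1': 0.01153226201323067, 'origin': array([2.75412521e-01, 4.74220342e-04, 1.47109030e+00]), 'attitude': array([-170.39855789,    0.33845261,  -89.92583618])}
wrist {'fx': 329.8305651680948, 'fy': 329.8305651680948, 'cx': 255.03846968423997, 'cy': 188.53209709546917, 'k1': -0.007865401084353421, 'mount': array([[ 7.71417379e-04, -3.13615124e-01,  9.49549872e-01,
        -1.43598223e-01],
       [ 3.04893547e-04, -9.49550036e-01, -3.13615426e-01,
         8.08115459e-02],
       [ 9.99999656e-01,  5.31440018e-04, -6.36880173e-04,
         1.86212462e-03],
       [ 0.00000000e+00,  0.00000000e+00,  0.00000000e+00,
         1.00000000e+00]])}
```

View pics/side0.png

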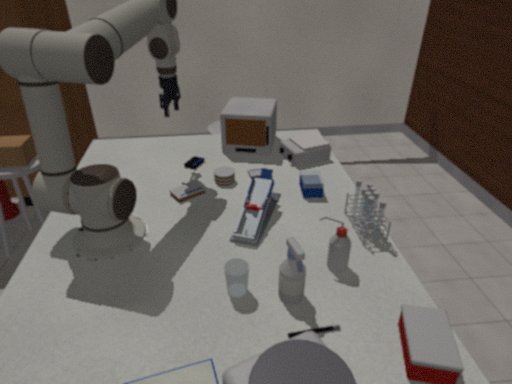

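View pics/top0.png

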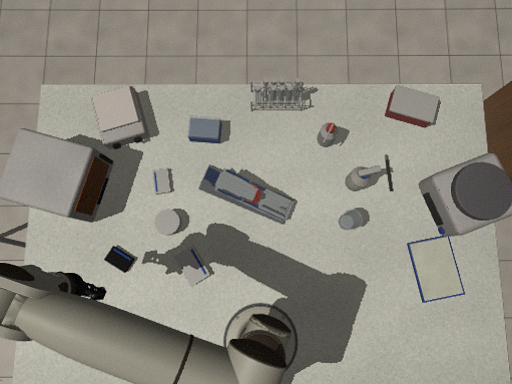

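View pics/wrist0.png

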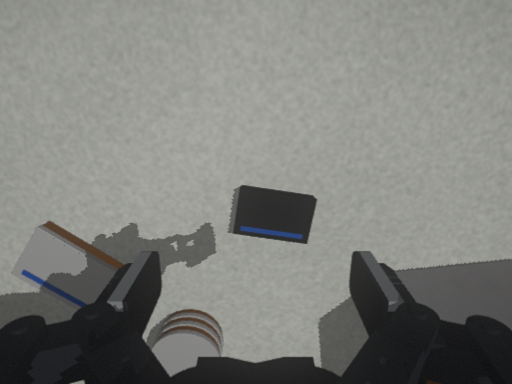

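```bash
python3 - <<'E'
from h import *
im=cv2.imread('pics/top0.png')
save('c1',cv2.resize(im[140:300,95:305],None,fx=3.8,fy=3.75,interpolation=cv2.INTER_CUBIC))
im=cv2.imread('pics/side0.png')
save('c2',cv2.resize(im[140:260,160:340],None,fx=4.4,fy=4.4,interpolation=cv2.INTER_CUBIC))
E
```

```text
(no output)
```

View pics/c1.png

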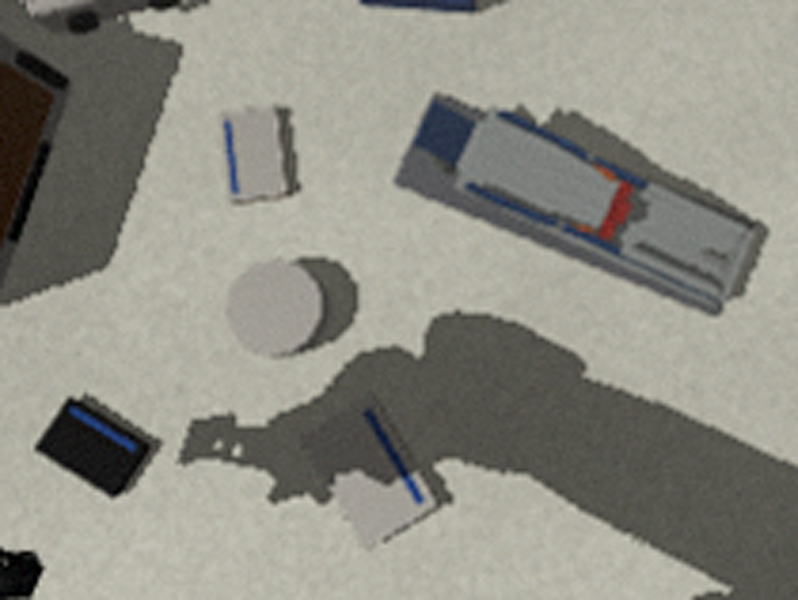

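View pics/c2.png

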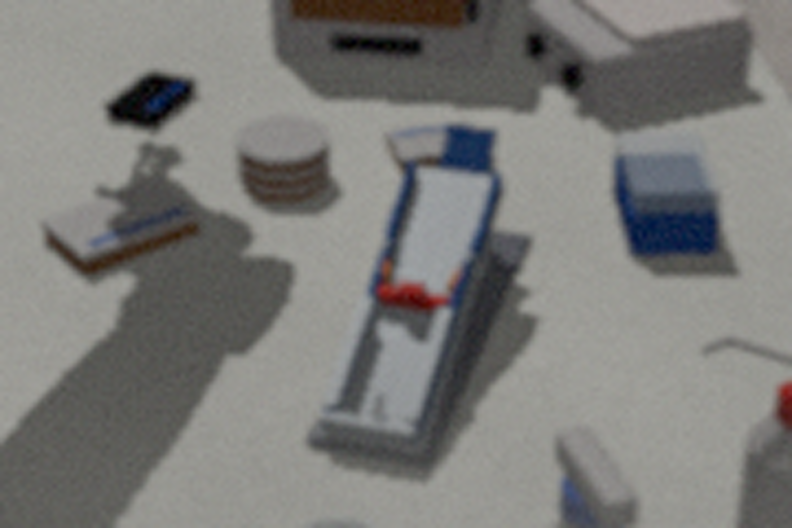

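Candidates in the top view are the black dish at (120,259), which is excluded, a white dish at (195,265), which is larger, and a white dish at (162,181), which is smaller. The one at (162,181) fits. I'll confirm the sizes by measuring.

```bash
cat >> h.py <<'E'
def cam(n,obs=None):
    m=bot.camera_model(n)
    if n=='wrist':
        o=obs or bot.get_obs()
        T=np.eye(4);T[:3,:3]=Ro.from_euler('xyz',o['tcp_rot'],degrees=True).as_matrix();T[:3,3]=o['ee_pos']
        return m,T@m['mount']
    T=np.eye(4);T[:3,:3]=Ro.from_euler('xyz',m['attitude'],degrees=True).as_matrix();T[:3,3]=m['origin']
    return m,T
def slopes(m,px):
    px=np.atleast_2d(px).astype(float)
    K=np.array([[m['fx'],0,m['cx']],[0,m['fy'],m['cy']],[0,0,1]])
    return cv2.undistortPoints(px[:,None],K,np.array([m['k1'],0,0,0.]))[:,0]
def onplane(mT,px,z):
    m,T=mT; s=slopes(m,px); r=np.c_[s,np.ones(len(s))]@T[:3,:3].T
    return T[:3,3]+r*((z-T[2,3])/r[:,2])[:,None]
def cloud(mT,d,px):
    m,T=mT; px=np.atleast_2d(px).astype(int); s=slopes(m,px); z=d[px[:,1],px[:,0]]
    return np.c_[s*z[:,None],z]@T[:3,:3].T+T[:3,3]
def proj(mT,P):
    m,T=mT; c=(np.atleast_2d(P)-T[:3,3])@T[:3,:3]; s=c[:,:2]/c[:,2:]
    s=s*(1+m['k1']*(s**2).sum(1))[:,None]
    return s*[m['fx'],m['fy']]+[m['cx'],m['cy']]
def tri(rays):
    A=0;b=0
    for mT,p in rays:
        m,T=mT; r=T[:3,:3]@np.r_[slopes(m,p)[0],1]; r/=np.linalg.norm(r); Q=np.eye(3)-np.outer(r,r); A=A+Q; b=b+Q@T[:3,3]
    return np.linalg.solve(A,b)
E
python3 - <<'E'
from h import *
mT=cam('top'); D=np.load('pics/top0.npz'); im=D['im'];d=D['d']
hsv=cv2.cvtColor(im,cv2.COLOR_BGR2HSV)
print(im[262,200],im[182,162],im[182,140],im[230,150], im[275,195],im[195,175])
# height map
u,v=np.meshgrid(np.arange(512),np.arange(384)); P=cloud(mT,d,np.c_[u.ravel(),v.ravel()]).reshape(384,512,3)
np.save('pics/P.npy',P)
print(np.median(P[200:210,320:340,2]))
for (x0,x1,y0,y1,n) in [(140,185,155,205,'small'),(172,215,238,292,'big'),(95,140,240,280,'black')]:
    mk=np.zeros((384,512),np.uint8); mk[y0:y1,x0:x1]=(P[y0:y1,x0:x1,2]>0.012)
    c=max(cv2.findContours(mk,cv2.RETR_EXTERNAL,cv2.CHAIN_APPROX_NONE)[0],key=cv2.contourArea)
    zz=np.median(P[...,2][mk>0]); w=onplane(mT,c[:,0],zz)
    print(n,zz,cv2.minAreaRect((w[:,:2]*1000).astype(np.float32)))
E
```

```text
[61 51 46] [146 152 156] [158 171 172] [160 173 172] [148 156 160] [161 174 176]
0.0007786258388706724
small 0.019399032246358194 ((564.5054931640625, 368.05096435546875), (90.53514099121094, 62.001617431640625), 10.102231979370117)
big 0.025012736820411607 ((255.38607788085938, 245.85060119628906), (121.04682922363281, 83.42848205566406), 31.838476181030273)
black 0.018385411654079586 ((279.1829528808594, 504.2109375), (90.78913879394531, 58.106258392333984), 59.1712646484375)
```

```bash
python3 - <<'E'
from h import *
P=np.load('pics/P.npy')
mk=np.zeros((384,512),np.uint8); mk[155:232,192:305]=(P[155:232,192:305,2]>0.0045)
mk=cv2.morphologyEx(mk,cv2.MORPH_OPEN,np.ones((3,3)))
n,l,s,c=cv2.connectedComponentsWithStats(mk); i=1+np.argmax(s[1:,4]); Q=P[l==i]; print(s[i],np.std(P[200:210,320:340,2]))
(cx,cy),wh,a=cv2.minAreaRect((Q[:,:2]*1000).astype(np.float32)); print(cx,cy,wh,a)
box=cv2.boxPoints(((cx,cy),wh,a));print(box)
# ramp plane fit: light surface pts
c=np.array([cx,cy])/1000; 
for yaw in [a,a-90,a+90]:
    y=np.radians(yaw); ex=np.array([np.cos(y),np.sin(y)]); 
    X=(Q[:,:2]-c)@ex; Y=(Q[:,:2]-c)@np.array([-ex[1],ex[0]])
    print(yaw,X.min(),X.max(),Y.min(),Y.max(), [round(float(np.median(Q[(abs(X-x)<.008)&(abs(Y)<.012),2])),4) for x in np.arange(-.16,.17,.02)])
v=(l==i)
save('m',cv2.resize((v*255).astype(np.uint8)[140:250,180:320],None,fx=4,fy=4))
E
```

```text
[ 200  165   93   56 2454] 0.10376260885440089
471.9147644042969 84.07077026367188 (346.1446228027344, 250.17996215820312) 58.903953552246094
[[ 2.7541248e+02  4.7421265e-01]
 [ 4.8964227e+02 -1.2873727e+02]
 [ 6.6841705e+02  1.6766733e+02]
 [ 4.5418726e+02  2.9687881e+02]]
58.903953552246094 -0.1730723120098127 0.17307230574656368 -0.1250899977649143 0.12508994197059892 [nan, nan, nan, nan, nan, 0.0053, 0.0118, 0.0088, 0.0102, 0.0144, 0.0879, 0.0498, 0.0569, 0.0095, 0.0084, 0.0094, 0.0103]
-31.096046447753906 -0.12508994197059892 0.12508999776491428 -0.1730723120098127 0.17307230574656365 [nan, nan, nan, nan, nan, nan, nan, nan, 0.0086, 0.0761, 0.0726, 0.0719, 0.0729, 0.0729, nan, nan, nan]
148.9039535522461 -0.12508999776491428 0.12508994197059892 -0.17307230574656365 0.1730723120098127 [nan, nan, nan, 0.0729, 0.0729, 0.0719, 0.0726, 0.0761, 0.0086, nan, nan, nan, nan, nan, nan, nan, nan]
  return _methods._mean(a, axis=axis, dtype=dtype,
  ret = ret.dtype.type(ret / rcount)
```

View pics/m.png

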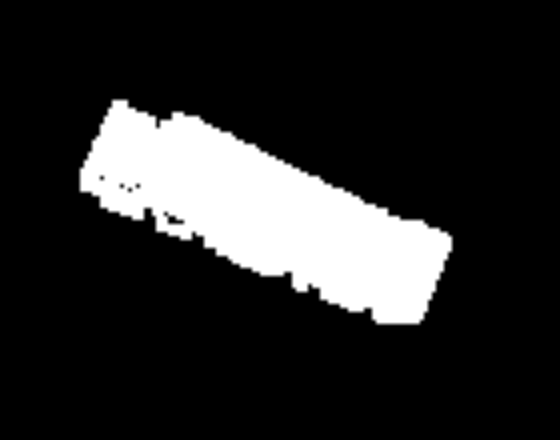

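```bash
python3 - <<'E'
from h import *
P=np.load('pics/P.npy')
mk=np.zeros((384,512),np.uint8); R=P[155:232,192:305]; mk[155:232,192:305]=(R[...,2]>0.0045)&(R[...,2]<0.2)
mk=cv2.morphologyEx(mk,cv2.MORPH_OPEN,np.ones((3,3)))
n,l,s,c=cv2.connectedComponentsWithStats(mk); i=1+np.argmax(s[1:,4]); Q=P[l==i]
(cx,cy),wh,a=cv2.minAreaRect((Q[:,:2]*1000).astype(np.float32)); print(cx,cy,wh,a)
c=np.array([cx,cy])/1000
for yaw in [a,a-90,a+90]:
    y=np.radians(yaw); ex=np.array([np.cos(y),np.sin(y)]); 
    X=(Q[:,:2]-c)@ex; Y=(Q[:,:2]-c)@np.array([-ex[1],ex[0]])
    print(yaw,X.min(),X.max(),Y.min(),Y.max(), [(round(float(np.median(Q[m,2])),4) if (m:=(abs(X-x)<.008)&(abs(Y)<.012)).sum() else None) for x in np.arange(-.16,.17,.02)])
E
```

```text
523.0245361328125 54.844757080078125 (342.55670166015625, 111.7240219116211) 67.0902328491211
67.0902328491211 -0.17127836542607772 0.17127836404214997 -0.05586192907318306 0.055862080347388036 [0.0264, 0.0206, 0.0278, 0.034, 0.0422, 0.0491, 0.0671, 0.0633, 0.0718, 0.0779, 0.0861, 0.0922, 0.0991, 0.1015, 0.1103, 0.1245, 0.0131]
-22.909767150878906 -0.05586208034738803 0.05586192907318306 -0.17127836542607772 0.17127836404214997 [None, None, None, None, None, 0.0083, 0.0718, 0.0721, 0.0722, 0.0729, 0.0848, None, None, None, None, None, None]
157.0902328491211 -0.055861929073183075 0.05586208034738802 -0.17127836404215 0.1712783654260777 [None, None, None, None, None, None, 0.0848, 0.0729, 0.0722, 0.0721, 0.0718, 0.0083, None, None, None, None, None]
```

```bash
python3 - <<'E'
from h import *
o=bot.get_obs(); R=Ro.from_euler('xyz',o['tcp_rot'],degrees=True).as_matrix(); print(R.round(3))
# shift to look point
t=np.array([0.50,0.30,0.231]); print((R.T@(t-o['ee_pos'])*100).round(2), np.degrees(np.arctan2(R[1,2],R[0,2])))
E
```

```text
[[-0.    -0.927  0.375]
 [-0.001  0.375  0.927]
 [-1.    -0.    -0.001]]
[-1.000e-02 -3.508e+01 -8.410e+00] 67.95474505208057
```

>>> play_rows(
  rows=[
    [[0,-4,-1],-7,8.5],
    [[0,-8,-2],-14,8.5],
    [[0,-12,-3.5],-21,8.5],
    [[0,-16,-5],-28,8.5],
    [[0,-20,-7],-32,8.5],
    [[0,-24,-9],-32,8.5],
    [[0,-28,-11],-32,8.5],
    [[0,-32,-12.5],-32,8.5],
    [[0,-36,-14],-32,8.5],
    [[0,-36.5,-14],-32,8.5],
    [[0,-36.5,-14],-32,8.5],
  ],
)

```text
time: 1.07
ee_pos: [0.4954, 0.2392, 0.2304]
tcp_rot: [170.2, 89.9, -90.1]
wrist_force: [0.2, 0.2, 0.1]
opening: 0.0845
```

```bash
python3 - <<'E'
from h import *
o=bot.get_obs(); print(o['q'],o['ee_pos'],o['tcp_rot'])
im,d=bot.camera('wrist'); save('w1',im); m,T=cam('wrist',o); np.savez('pics/w1.npz',im=im,d=d,T=T)
E
```

```text
[ 2.58118512e+01  5.01938265e+00  1.00178557e+01  9.50328515e+01
 -7.06805466e-02  1.61257444e+01] [0.49544071 0.23924129 0.23035461] [170.18781307  89.92140218 -90.12605888]
```

View pics/w1.png

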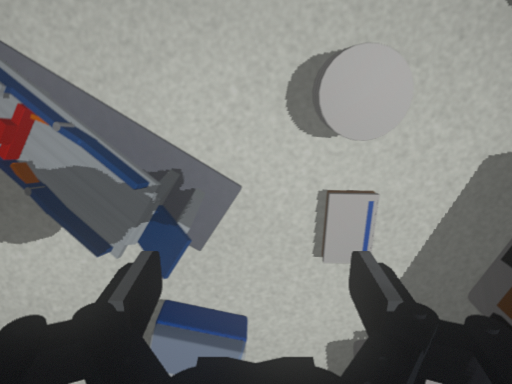

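```bash
python3 - <<'E'
from h import *
D=np.load('pics/w1.npz'); im,d,T=D['im'],D['d'],D['T']; mT=(bot.camera_model('wrist'),T)
u,v=np.meshgrid(np.arange(512),np.arange(384)); P=cloud(mT,d,np.c_[u.ravel(),v.ravel()]).reshape(384,512,3); np.save('pics/Pw1.npy',P)
mk=np.zeros((384,512),np.uint8); mk[180:275,310:390]=(P[180:275,310:390,2]>0.013)&(P[180:275,310:390,2]<0.03)
c=max(cv2.findContours(mk,cv2.RETR_EXTERNAL,cv2.CHAIN_APPROX_NONE)[0],key=cv2.contourArea)
z=np.median(P[...,2][mk>0]); print(z,[cv2.minAreaRect((onplane(mT,c[:,0],zz)[:,:2]*1000).astype(np.float32)) for zz in (.018,z)])
save('m1',cv2.resize(im[170:280,300:400],None,fx=5,fy=5,interpolation=cv2.INTER_CUBIC))
save('m2',cv2.resize(im[20:270,0:260],None,fx=3,fy=2.4,interpolation=cv2.INTER_CUBIC))
# triangulate the lid centre: top vs wrist (top contour centre)
Dt=np.load('pics/top0.npz'); Pt=np.load('pics/P.npy'); tT=cam('top')
mk2=np.zeros((384,512),np.uint8); mk2[155:205,140:185]=(Pt[155:205,140:185,2]>.012)
cc=[]
for k in (mk,mk2):
    c=max(cv2.findContours(k,cv2.RETR_EXTERNAL,cv2.CHAIN_APPROX_NONE)[0],key=cv2.contourArea); cc.append(cv2.minAreaRect(c)[0])
print(cc,tri([(mT,cc[0]),(tT,cc[1])]))
E
```

```text
0.018745438833914857 [((563.5272216796875, 364.70159912109375), (91.6666030883789, 58.980037689208984), 8.735428810119629), ((563.2193603515625, 364.4145812988281), (91.47467803955078, 58.856502532958984), 8.735434532165527)]
[(349.50634765625, 227.6078338623047), (160.3783721923828, 180.27024841308594)] [0.56820947 0.37182514 0.00095289]
```

View pics/m1.png

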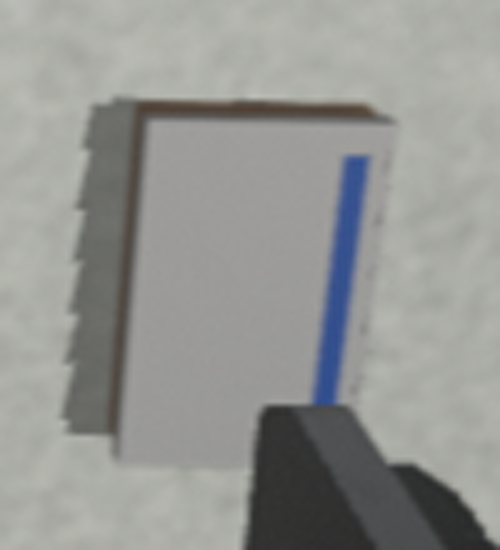

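View pics/m2.png

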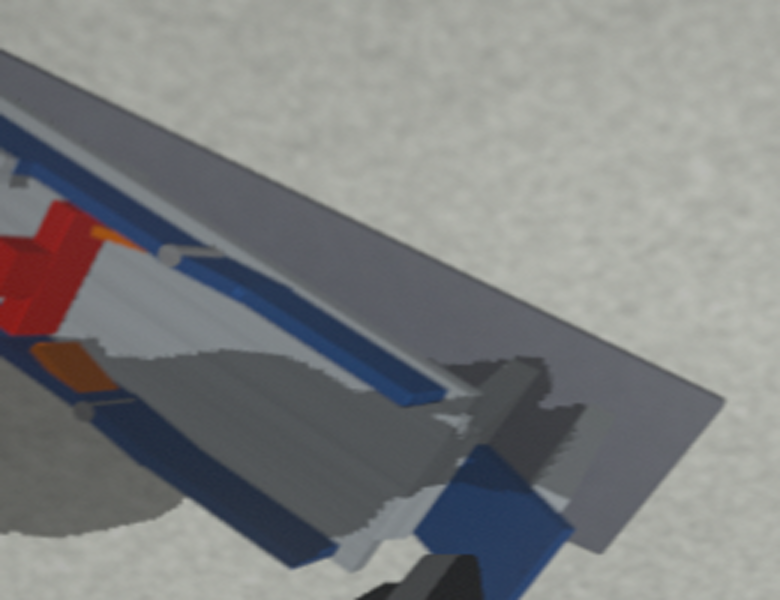

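```bash
python3 - <<'E'
from h import *
D=np.load('pics/w1.npz'); T=D['T']; mT=(bot.camera_model('wrist'),T); P=np.load('pics/Pw1.npy')
f=lambda px,z:(onplane(mT,px,z)*1000).round(1)
print('dish',f([[329.4,193.4],[379.4,194.4],[323,262]],.018))
print('foot',f([[241.3,186.7],[199.3,250.4]],.008)); print('footedge',f([[0,41],[241.3,186.7],[100,101]],.008))
print('cradle',f([[161.7,205.8],[138.3,242]],.0958)); print('crest',f([[190.7,240]],.1267))
for p in [(180,240),(165,215),(165,240),(100,160),(60,150),(225,190)]: print(p,P[p[1],p[0]].round(4))
# foot plate edge in top too
im=cv2.imread('pics/top0.png'); save('t2',cv2.resize(im[155:235,190:310],None,fx=6,fy=6,interpolation=cv2.INTER_CUBIC))
E
```

```text
dish [[523.7 331.5  18. ]
 [515.2 388.2  18. ]
 [611.7 345.   18. ]]
foot [[536.  231.2   8. ]
 [627.3 192.6   8. ]]
footedge [[422.8 -37.2   8. ]
 [536.  231.2   8. ]
 [465.9  66.    8. ]]
cradle [[537.5 162.2  95.8]
 [577.7 143.4  95.8]]
crest [[550.5 195.7 126.7]]
(180, 240) [0.5538 0.1864 0.1235]
(165, 215) [0.5417 0.1679 0.105 ]
(165, 240) [0.5614 0.1718 0.1136]
(100, 160) [0.5011 0.1101 0.1052]
(60, 150) [0.5085 0.0577 0.0708]
(225, 190) [0.543  0.213  0.0088]
```

View pics/t2.png

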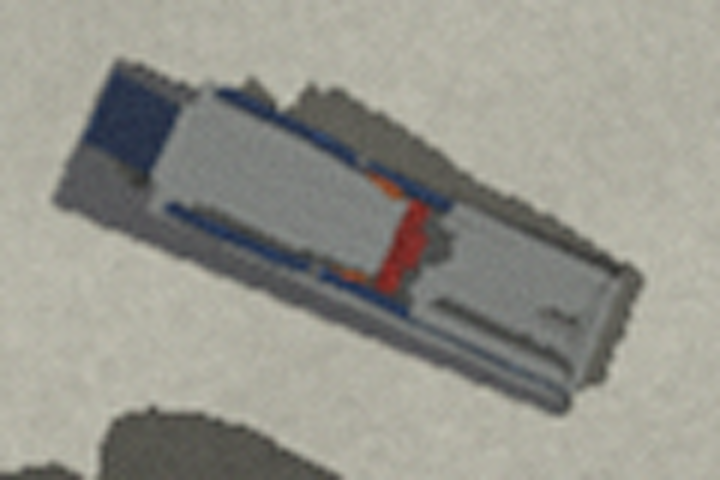

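```bash
cat >> h.py <<'E'
def to(t,zang=None):
    o=bot.get_obs(); R=Ro.from_euler('xyz',o['tcp_rot'],degrees=True).as_matrix()
    za=np.degrees(np.arctan2(R[1,2],R[0,2]))
    print('t',round(o['time'],2),'pos',(o['ee_pos']*1000).round(1),'zang',za.round(2),'shift cm',(R.T@(np.array(t)-o['ee_pos'])*100).round(2),'turn',None if zang is None else round(-(zang-za),2),'F',o['wrist_force'].round(2),'op',round(o['opening'],4))
E
python3 - <<'E'
from h import *
to([.5388,.3628,.03],98.7);to([.5388,.3628,0],98.7)
tT=cam('top'); print(onplane(tT,[[200,188.8],[190+572/6,155+408/6]],.008), proj(tT,[[.536,.2312,.008]]))
E
```

```text
t 1.12 pos [493.8 240.8 230.5] zang 99.71 shift cm [20.03 -6.51 11.27] turn 1.01 F [ 0.21  0.07 -0.15] op 0.0851
t 1.12 pos [493.8 240.8 230.5] zang 99.71 shift cm [23.03 -6.51 11.27] turn 1.01 F [ 0.21  0.07 -0.15] op 0.0851
[[ 0.53477505  0.22289373  0.008     ]
 [ 0.408938   -0.08989371  0.008     ]] [[197.75343402 188.47181034]]
```

>>> play_rows(
  rows=[
    [[3,-1.5,2.5],1,8.5],
    [[6,-3,5],1,8.5],
    [[9,-4.5,7.5],1,8.5],
    [[12,-6,10],1,8.5],
    [[15,-6.5,11.3],1,8.5],
    [[17,-6.5,11.3],1,8.5],
    [[17,-6.5,11.3],1,8.5],
    [[17,-6.5,11.3],1,8.5],
  ],
)

```text
time: 1.78
ee_pos: [0.5353, 0.3657, 0.0604]
tcp_rot: [114.4, 89.8, -146.6]
wrist_force: [0.4, -0.1, 1.5]
opening: 0.0851
```

```bash
python3 - <<'E'
from h import *
o=bot.get_obs(); to([.5388,.3628,.0],98.7)
im,d=bot.camera('wrist'); save('w2',im); m,T=cam('wrist',o); np.savez('pics/w2.npz',im=im,d=d,T=T)
to([.5388,.3628,.0],98.7)
E
```

```text
t 1.78 pos [535.3 365.7  60.4] zang 99.02 shift cm [ 6.04 -0.32 -0.33] turn 0.32 F [ 0.39 -0.08  1.52] op 0.0851
t 1.83 pos [536.3 365.9  62.4] zang 98.98 shift cm [ 6.24 -0.19 -0.34] turn 0.28 F [-0.46 -0.51  0.59] op 0.0847
```

View pics/w2.png

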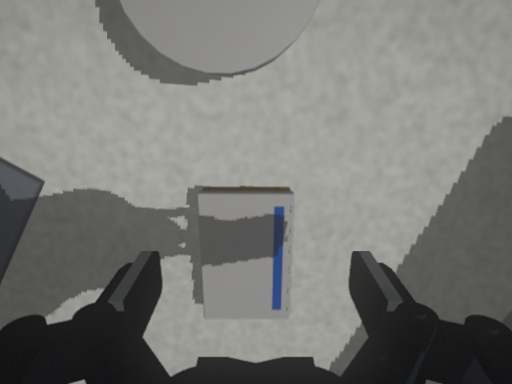

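```bash
python3 - <<'E'
from h import *
D=np.load('pics/w2.npz'); T=D['T']; mT=(bot.camera_model('wrist'),T)
c=onplane(mT,[[198.5,191],[293,191],[204,319],[290,319]],.018)*1000; print(c.round(1),c.mean(0)); print(onplane(mT,[[44,182]],.008))
a=c[2]-c[0]; print(np.degrees(np.arctan2(a[1],a[0])))
D1=np.load('pics/w1.npz'); m1=(mT[0],D1['T'])
print('lid corner tri',tri([(m1,[329.4,193.4]),(mT,[198.5,191])]),tri([(m1,[379.4,194.4]),(mT,[293,191])]))
E
```

```text
[[523.6 331.3  18. ]
 [514.7 386.9  18. ]
 [614.9 344.6  18. ]
 [605.6 402.6  18. ]] [564.69478324 366.35170765  18.        ]
[[0.53648952 0.23396064 0.008     ]]
8.285126139244905
lid corner tri [0.5234854  0.33134817 0.01840051] [0.5137314  0.38623811 0.02208878]
```

>>> play_rows(
  rows=[
    [[2,-0.3,-0.3],0.3,8.5],
    [[4,-0.3,-0.3],0.3,8.5],
    [[5.4,-0.3,-0.3],0.3,8.5],
    [[5.8,-0.3,-0.3],0.3,8.5],
    [[5.9,-0.3,-0.3],0.3,8.5],
    [[5.9,-0.3,-0.3],0.3,8.5],
  ],
)

```text
time: 2.33
ee_pos: [0.5409, 0.3634, 0.0044]
tcp_rot: [-64.1, 89.9, 34.5]
wrist_force: [0.2, 0.4, 0.9]
opening: 0.0851
```

```bash
python3 - <<'E'
from h import *
to([.5398,.3627,.0],98.7)
E
```

```text
t 2.33 pos [540.9 363.4   4.4] zang 98.64 shift cm [ 0.44  0.12 -0.05] turn -0.06 F [0.19 0.38 0.92] op 0.0851
```

>>> play_rows(
  rows=[
    [[0.3,0,0],0,8.5],
    [[0.5,0.1,0],0,7.5],
    [[0.6,0.1,0],0,6.5],
    [[0.6,0.1,0],0,5.5],
    [[0.6,0.1,0],0,5.2],
    [[0.6,0.1,0],0,5.2],
    [[0.6,0.1,0],0,5.2],
    [[0.6,0.1,0],0,5.2],
  ],
  squeeze=25,
)

```text
time: 3.0
ee_pos: [0.5393, 0.363, -0.0033]
tcp_rot: [-57.7, 90.0, 40.9]
wrist_force: [-1.0, -1.2, 3.5]
opening: 0.0579
```

```bash
python3 - <<'E'
from h import *
o=bot.get_obs(); to([.5398,.3627,.2],98.7)
im,d=bot.camera('wrist'); save('w3',im); m,T=cam('wrist',o); np.savez('pics/w3.npz',im=im,d=d,T=T)
im,d=bot.camera('side'); save('s3',cv2.resize(im[110:230,130:290],None,fx=4.5,fy=4.5,interpolation=cv2.INTER_CUBIC))
E
```

```text
t 3.0 pos [539.3 363.   -3.3] zang 98.65 shift cm [-20.33  -0.06  -0.03] turn -0.05 F [-1.03 -1.25  3.49] op 0.0579
```

View pics/w3.png

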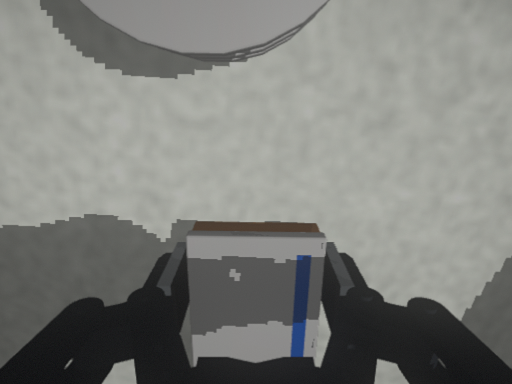

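>>> play_rows(
  rows=[
    [[-2,0,0],0,5.2],
    [[-5,0,0],0,5.2],
    [[-9,0,0],0,5.2],
    [[-13,0,0],0,5.2],
    [[-17,0,0],0,5.2],
    [[-18,0,0],0,5.2],
    [[-18,0,0],0,5.2],
    [[-18,0,0],0,5.2],
  ],
)

```text
time: 3.77
ee_pos: [0.5393, 0.363, 0.176]
tcp_rot: [-67.7, 90.0, 31.0]
wrist_force: [-0.1, 0.9, -0.4]
opening: 0.0575
```

```bash
python3 - <<'E'
from h import *
o=bot.get_obs(); to([.5612,.1625,.175],157.1)
im,d=bot.camera('wrist'); save('w4',im)
to([.5612,.1625,.175],157.1)
E
```

```text
t 3.77 pos [539.3 363.  176. ] zang 98.65 shift cm [  0.1    0.86 -20.15] turn -58.45 F [-0.13  0.92 -0.43] op 0.0575
t 3.82 pos [538.9 362.7 174.6] zang 98.65 shift cm [-2.000e-02  8.100e-01 -2.013e+01] turn -58.45 F [-0.18  0.61 -0.44] op 0.0574
```

View pics/w4.png

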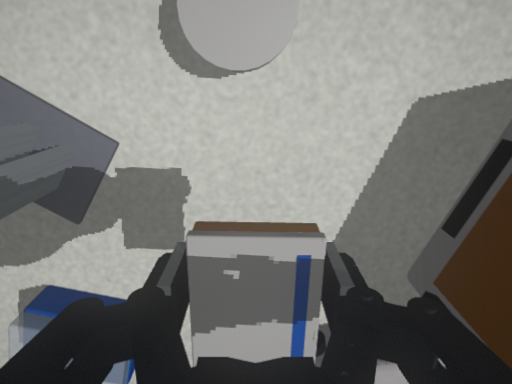

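>>> play_rows(
  rows=[
    [[0,0.1,-2],-6.5,5.2],
    [[0,0.2,-4.5],-13,5.2],
    [[0,0.3,-7],-19.5,5.2],
    [[0,0.4,-9.5],-26,5.2],
    [[0,0.5,-12],-32.5,5.2],
    [[0,0.6,-14.5],-39,5.2],
    [[0,0.7,-17],-45.5,5.2],
    [[0,0.8,-19],-52,5.2],
    [[0,0.8,-20.1],-58.4,5.2],
    [[0,0.8,-20.1],-58.4,5.2],
    [[0,0.8,-20.1],-58.4,5.2],
    [[0,0.8,-20.1],-58.4,5.2],
  ],
)

```text
time: 4.82
ee_pos: [0.561, 0.1633, 0.1749]
tcp_rot: [33.0, 89.9, -170.1]
wrist_force: [-0.2, 1.3, -0.9]
opening: 0.0574
```

```bash
python3 - <<'E'
from h import *
im,d=bot.camera('top');
o=bot.get_obs(); to([.5612,.1625,.135],157.1)
im,d=bot.camera('wrist'); save('w5',im);m,T=cam('wrist',o); np.savez('pics/w5.npz',im=im,d=d,T=T)
im,d=bot.camera('side'); save('s5',cv2.resize(im[90:250,160:360],None,fx=4,fy=3.7,interpolation=cv2.INTER_CUBIC))
E
```

```text
t 4.87 pos [561.1 163.6 175.2] zang 156.94 shift cm [ 4.02  0.09 -0.06] turn -0.16 F [-0.49 -0.23 -0.14] op 0.0573
```

View pics/w5.png

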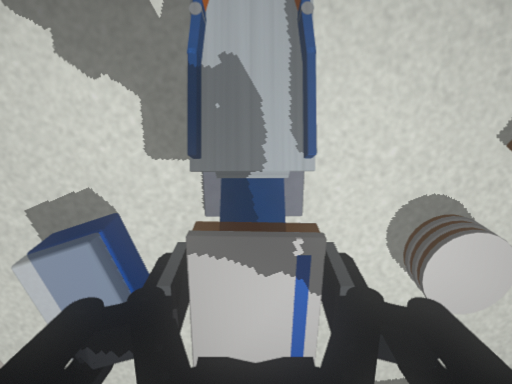

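View pics/s5.png

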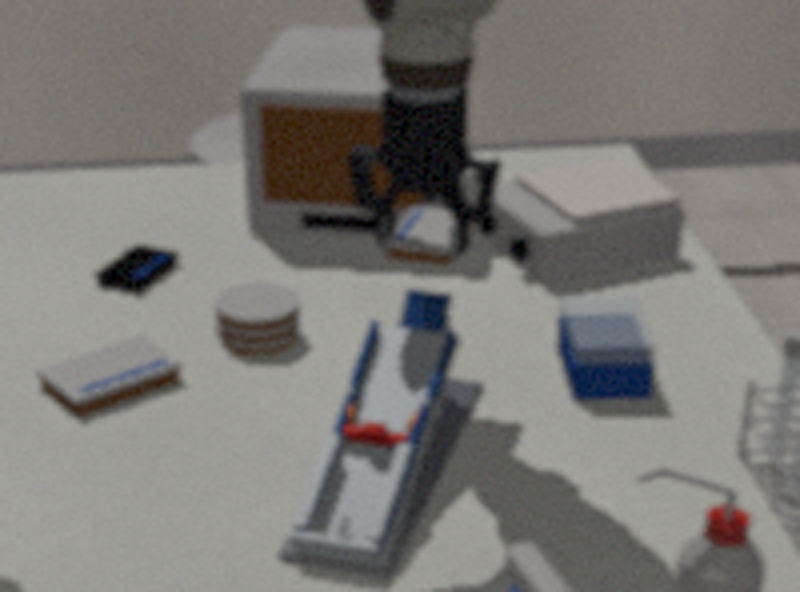

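```bash
python3 - <<'E'
from h import *
D=np.load('pics/w5.npz'); T=D['T']; mT=(bot.camera_model('wrist'),T)
save('c5',cv2.resize(D['im'][0:240,170:340],None,fx=4,fy=2.5,interpolation=cv2.INTER_CUBIC))
C=np.array([557.5,153.7]); ex=np.array([.3891,.9212]);ey=np.array([-.9212,.3891])
for n,px,z in [('cradle',[[220,179],[286,179]],.0958),('ridge',[[190,171],[302,171]],.105),('lips/hinge',[[195,8],[307,8]],.105-.1*np.sin(.349)+.017)]:
    c=onplane(mT,px,z)[:,:2]*1000; print(n,c.round(1),'mid rel cradle',((c.mean(0)-C)@ex).round(1),((c.mean(0)-C)@ey).round(1),'w',np.linalg.norm(c[1]-c[0]))
E
```

```text
cradle [[578.6 142.7]
 [535.8 160.9]] mid rel cradle -1.9 -0.4 w 46.55488914144081
ridge [[592.8 127.6]
 [523.6 157. ]] mid rel cradle -10.2 -5.1 w 75.1576043324387
lips/hinge [[547.7  37. ]
 [483.1  64.5]] mid rel cradle -111.2 -1.2 w 70.15190533265705
```

View pics/c5.png

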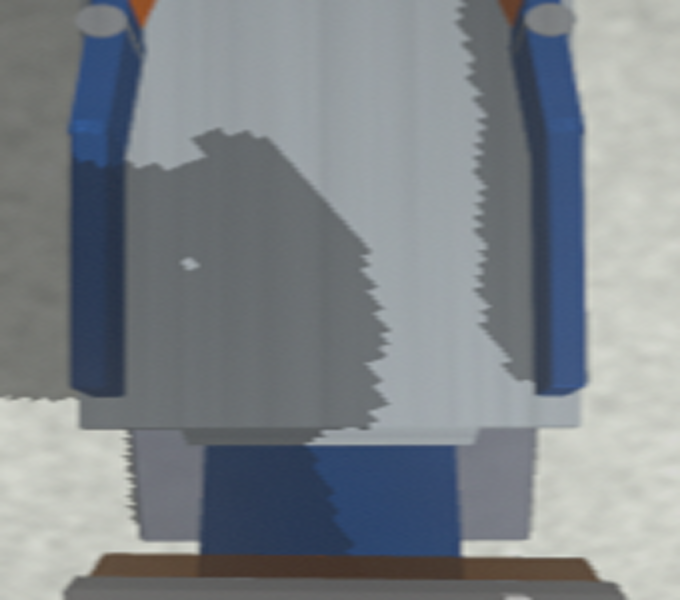

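>>> play_rows(
  rows=[
    [[2,0.2,0],0,5.2],
    [[4,0.2,0],0,5.2],
    [[4.8,0.2,0],0,5.2],
    [[5.1,0.2,0],0,5.2],
    [[5.4,0.2,0],0,5.2],
    [[5.7,0.2,0],0,5.2],
    [[6,0.2,0],0,5.2],
    [[6,0.2,0],0,5.2],
  ],
)

```text
time: 5.63
ee_pos: [0.5609, 0.1612, 0.119]
tcp_rot: [-147.8, 89.9, 9.3]
wrist_force: [-6.4, -2.6, 9.3]
opening: 0.0573
```

```bash
python3 - <<'E'
from h import *
o=bot.get_obs(); to([.5605,.1608,.104],157.1)
im,d=bot.camera('wrist'); save('w6',im)
im,d=bot.camera('side'); save('s6',cv2.resize(im[120:220,210:310],None,fx=6,fy=6,interpolation=cv2.INTER_CUBIC))
E
```

```text
t 5.63 pos [560.9 161.2 119. ] zang 157.04 shift cm [1.5  0.05 0.03] turn -0.06 F [-6.38 -2.61  9.33] op 0.0573
```

View pics/w6.png

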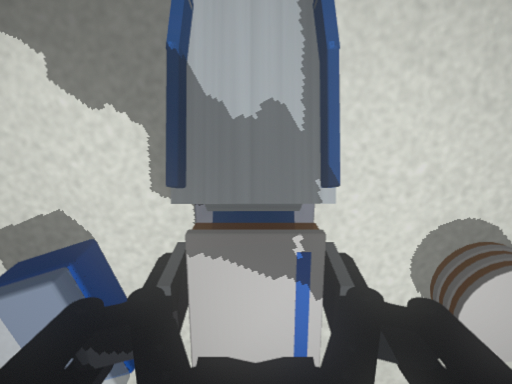

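View pics/s6.png

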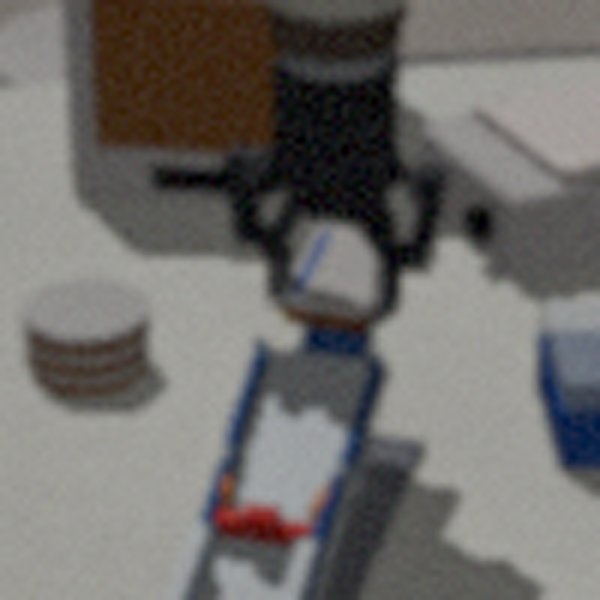

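>>> play_rows(
  rows=[
    [[0.3,0,0],0,5.2],
    [[0.6,0,0],0,5.2],
    [[0.8,0,0],0,5.2],
    [[0.8,0,0],0,5.2],
  ],
  squeeze=20,
)

```text
time: 6.07
ee_pos: [0.561, 0.1611, 0.1115]
tcp_rot: [-147.7, 89.8, 9.4]
wrist_force: [-8.0, -4.6, 12.6]
opening: 0.0575
```

```bash
python3 - <<'E'
from h import *
o=bot.get_obs(); to([.5605,.1608,.104],157.1)
im,d=bot.camera('wrist'); save('w7',im)
im,d=bot.camera('side'); save('s7',cv2.resize(im[120:220,210:310],None,fx=6,fy=6,interpolation=cv2.INTER_CUBIC))
E
```

```text
t 6.07 pos [561.  161.1 111.5] zang 157.03 shift cm [0.75 0.05 0.03] turn -0.07 F [-8.05 -4.63 12.61] op 0.0575
```

View pics/w7.png

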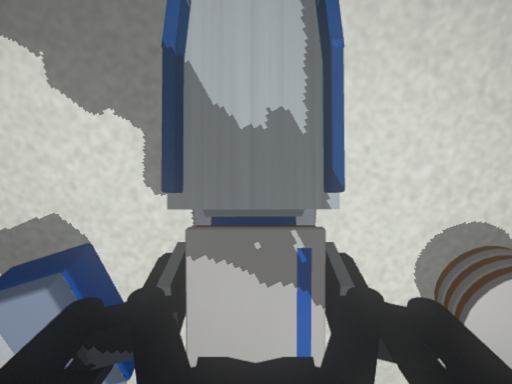

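View pics/s7.png

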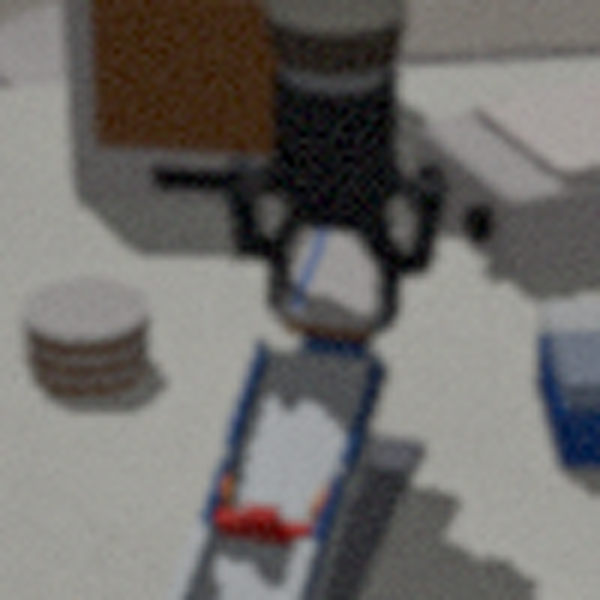

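>>> play_rows(
  rows=[
    [[0.3,0,0],0,5.2],
    [[0.5,0,0],0,5.2],
    [[0.7,0,0],0,5.2],
    [[0.7,0,0],0,5.2],
  ],
)

```text
time: 6.5
ee_pos: [0.5612, 0.1615, 0.1049]
tcp_rot: [-135.2, 89.8, 21.8]
wrist_force: [-7.4, -2.8, 14.5]
opening: 0.0572
```

```bash
python3 - <<'E'
from h import *
o=bot.get_obs(); to([.5605,.1608,.104],157.1)
im,d=bot.camera('wrist'); save('w8',im);m,T=cam('wrist',o); np.savez('pics/w8.npz',im=im,d=d,T=T)
P=cloud((m,T),d,[[250,240],[250,250],[250,270],[250,290],[250,310],[250,330],[250,350]]); print((P*1000).round(1))
E
```

```text
t 6.5 pos [561.2 161.5 104.9] zang 157.05 shift cm [0.09 0.09 0.03] turn -0.05 F [-7.44 -2.78 14.51] op 0.0572
[[556.4 145.7 126.6]
 [558.  149.4 127.6]
 [560.4 155.3 132.4]
 [563.4 162.4 134.9]
 [566.  168.6 138.7]
 [568.7 175.  142. ]
 [571.3 181.1 145.5]]
```

View pics/w8.png

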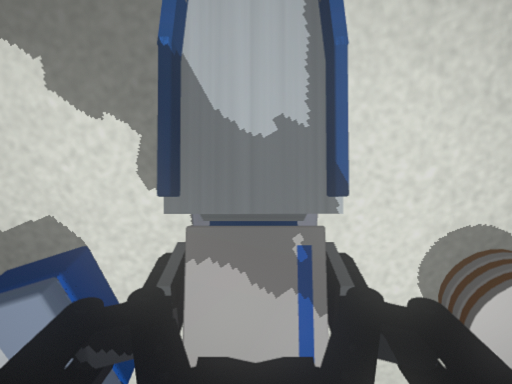

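>>> play_rows(
  rows=[
    [[0.3,0,0],0,5.2],
    [[0.5,0,0],0,5.2],
    [[0.8,0,0],0,5.2],
    [[0.8,0,0],0,5.2],
  ],
)

```text
time: 6.88
ee_pos: [0.5618, 0.162, 0.0976]
tcp_rot: [-131.8, 89.7, 25.2]
wrist_force: [-5.8, -0.0, 17.2]
opening: 0.0575
```

```bash
python3 - <<'E'
from h import *
o=bot.get_obs(); to([.5605,.1608,.104],157.1)
im,d=bot.camera('wrist'); save('w9',im);m,T=cam('wrist',o); np.savez('pics/w9.npz',im=im,d=d,T=T)
u,v=np.meshgrid(np.arange(215,290),np.arange(240,352)); P=cloud((m,T),d,np.c_[u.ravel(),v.ravel()])*1000
X=(P[:,:2]-[556.8,152])@[.3891,.9212]; k=np.polyfit(X,P[:,2],1); print(k,np.degrees(np.arctan(k[0])),'min X',X.min(),'lid z at 10:',np.polyval(k,10), 'ideal',109.6+21.6*.839)
E
```

```text
t 6.88 pos [561.8 162.   97.6] zang 157.06 shift cm [-0.64  0.16  0.07] turn -0.04 F [-5.77 -0.03 17.19] op 0.0575
[  0.41818273 127.27997218] 22.69383943054175 min X -68.27211974885321 lid z at 10: 131.4617994826639 ideal 127.7224
```

View pics/w9.png

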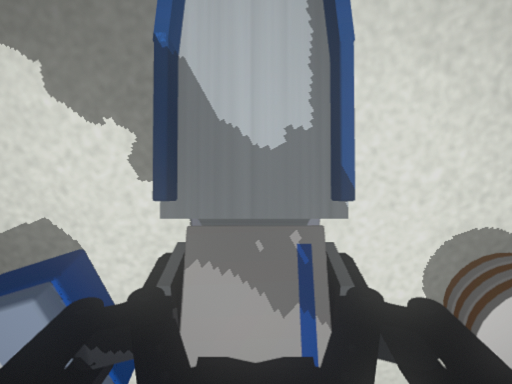

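```bash
cat >> h.py <<'E'
C=np.array([556.8,152.]);EX=np.array([.3891,.9212]);EY=np.array([-.9212,.3891])
def lid(f,box=(215,290,230,352)):
    D=np.load(f); mT=(bot.camera_model('wrist'),D['T'])
    u,v=np.meshgrid(np.arange(*box[:2]),np.arange(*box[2:])); P=cloud(mT,D['d'],np.c_[u.ravel(),v.ravel()])*1000
    X=(P[:,:2]-C)@EX; Y=(P[:,:2]-C)@EY
    g=(X>-14)&(X<75)&(P[:,2]>100); X,Y,Z=X[g],Y[g],P[g,2]
    for _ in range(4):
        A=np.c_[X,Y,np.ones(len(X))]; k=np.linalg.lstsq(A,Z,rcond=None)[0]; r=abs(A@k-Z); g=r<max(1.5,2*np.median(r)); X,Y,Z=X[g],Y[g],Z[g]
    print('slope',np.degrees(np.arctan(k[0])).round(1),'roll',np.degrees(np.arctan(k[1])).round(1),'X',X.min().round(1),X.max().round(1),'z@10',(k[2]+10*k[0]).round(1),'ideal127.7',len(X))
E
python3 - <<'E'
from h import *
lid('pics/w8.npz');lid('pics/w9.npz')
E
```

```text
slope 26.7 roll 0.0 X -10.0 33.5 z@10 134.6 ideal127.7 8760
slope 38.0 roll -0.1 X -8.8 28.4 z@10 130.4 ideal127.7 8459
```

>>> play_rows(
  rows=[
    [[0.2,0,0],0,5.2],
    [[0.3,0,0],0,5.2],
    [[0.3,0,0],0,5.2],
  ],
)

```text
time: 7.18
ee_pos: [0.562, 0.1621, 0.0964]
tcp_rot: [-132.1, 89.6, 24.9]
wrist_force: [-10.9, -2.7, 30.4]
opening: 0.058
```

```bash
python3 - <<'E'
from h import *
o=bot.get_obs(); to([.5605,.1608,.104],157.1)
im,d=bot.camera('wrist'); save('w10',im);m,T=cam('wrist',o); np.savez('pics/w10.npz',im=im,d=d,T=T); lid('pics/w10.npz')
E
```

```text
t 7.18 pos [562.  162.1  96.4] zang 157.06 shift cm [-0.76  0.17  0.08] turn -0.04 F [-10.88  -2.71  30.41] op 0.058
slope 39.7 roll 0.0 X -8.6 27.7 z@10 129.8 ideal127.7 8407
```

>>> play_rows(
  rows=[
    [[-0.3,0,0],0,5.2],
    [[-0.5,0,0],0,5.2],
    [[-0.5,0,0],0,5.6],
    [[-0.5,0,0],0,6],
    [[-0.5,0,0],0,6.5],
    [[-0.5,0,0],0,7],
    [[-0.5,0,0],0,7.5],
    [[-0.5,0,0],0,8],
    [[-0.5,0,0],0,8.4],
  ],
)

```text
time: 7.98
ee_pos: [0.5607, 0.1611, 0.0951]
tcp_rot: [30.8, 90.0, -172.1]
wrist_force: [0.4, 0.8, 0.8]
opening: 0.0838
```

```bash
python3 - <<'E'
from h import *
o=bot.get_obs(); to([.5605,.1608,.104],157.1)
im,d=bot.camera('wrist'); save('w11',im);m,T=cam('wrist',o); np.savez('pics/w11.npz',im=im,d=d,T=T); lid('pics/w11.npz')
E
```

```text
t 7.98 pos [560.7 161.1  95.1] zang 157.05 shift cm [-0.89  0.04  0.  ] turn -0.05 F [0.37 0.79 0.76] op 0.0838
slope 39.8 roll 0.1 X -9.9 26.3 z@10 129.7 ideal127.7 8455
```

View pics/w11.png

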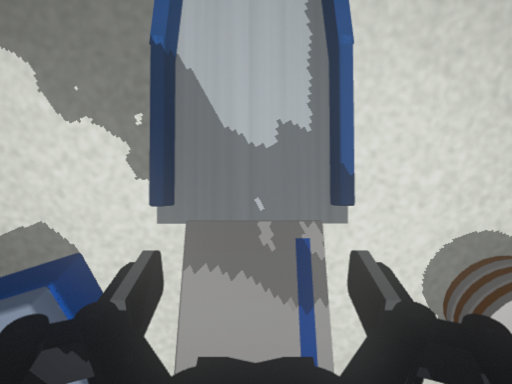

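>>> play_rows(
  rows=[
    [[-1,0,0],0,8.5],
    [[-3,0,0],0,8.5],
    [[-6,0,0],0,8.5],
    [[-9,0,0],0,8.5],
    [[-12,0,0],0,8.5],
    [[-13,0,0],0,8.5],
    [[-13,0,0],0,8.5],
  ],
)

```text
time: 8.62
ee_pos: [0.5617, 0.1615, 0.2292]
tcp_rot: [-140.7, 89.7, 16.3]
wrist_force: [0.9, 1.1, 0.1]
opening: 0.085
```

```bash
python3 - <<'E'
from h import *
o=bot.get_obs(); g=C+97*EX; to([g[0]/1000,g[1]/1000,.22],157.1)
im,d=bot.camera('wrist'); save('w12',im);m,T=cam('wrist',o); np.savez('pics/w12.npz',im=im,d=d,T=T); lid('pics/w12.npz')
im,d=bot.camera('side'); save('s12',cv2.resize(im[120:220,210:310],None,fx=6,fy=6,interpolation=cv2.INTER_CUBIC))
E
```

```text
t 8.62 pos [561.7 161.5 229.2] zang 157.05 shift cm [ 0.95 -8.63  0.1 ] turn -0.05 F [0.91 1.11 0.05] op 0.085
slope 38.2 roll 0.2 X 36.3 57.1 z@10 131.6 ideal127.7 2122
```

View pics/w12.png

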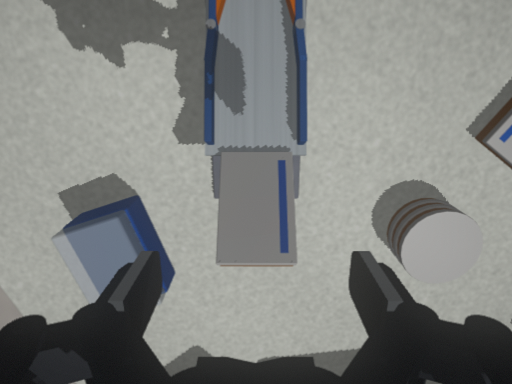

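View pics/s12.png

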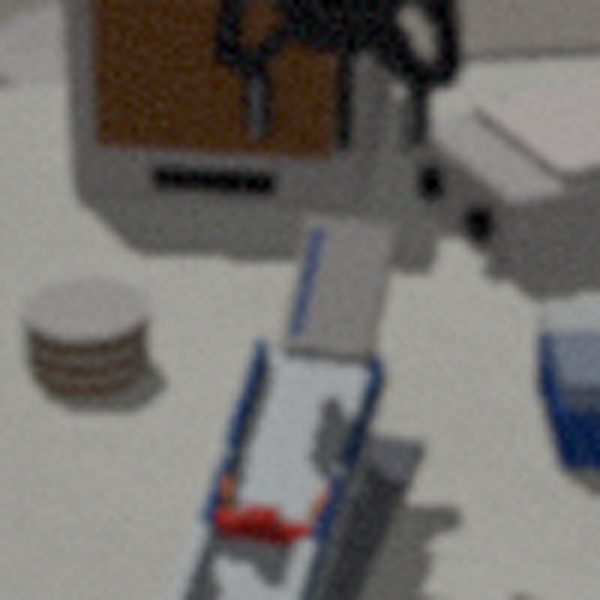

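>>> play_rows(
  rows=[
    [[0,-2.5,0],0,6],
    [[0,-5,0],0,3],
    [[0,-7.5,0],0,3],
    [[0,-9.3,0],0,3],
    [[0,-9.5,0],0,3],
    [[3,-9.5,0],0,3],
    [[6,-9.5,0],0,3],
    [[8.3,-9.5,0],0,3],
    [[8.5,-9.5,0],0,3],
    [[8.5,-9.5,0],0,3],
  ],
)

```text
time: 9.55
ee_pos: [0.5964, 0.2477, 0.1381]
tcp_rot: [46.6, 89.7, -156.4]
wrist_force: [-0.1, 0.4, -0.3]
opening: 0.03
```

```bash
python3 - <<'E'
from h import *
o=bot.get_obs(); print(((o['ee_pos'][:2]*1000-C)@EX),((o['ee_pos'][:2]*1000-C)@EY)); to([.5,.1,.14],157.1)
im,d=bot.camera('wrist'); save('w13',im);m,T=cam('wrist',o); np.savez('pics/w13.npz',im=im,d=d,T=T)
im,d=bot.camera('side'); save('s13',cv2.resize(im[120:220,210:310],None,fx=6,fy=6,interpolation=cv2.INTER_CUBIC))
E
```

```text
103.50894910430533 0.784086866120667
t 9.55 pos [596.4 247.7 138.1] zang 157.04 shift cm [-0.12 17.36  3.11] turn -0.06 F [-0.11  0.38 -0.29] op 0.03
```

View pics/w13.png

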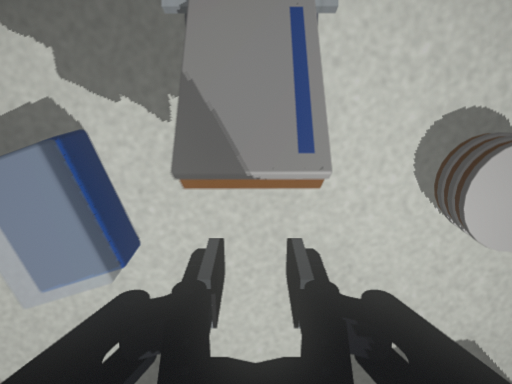

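View pics/s13.png

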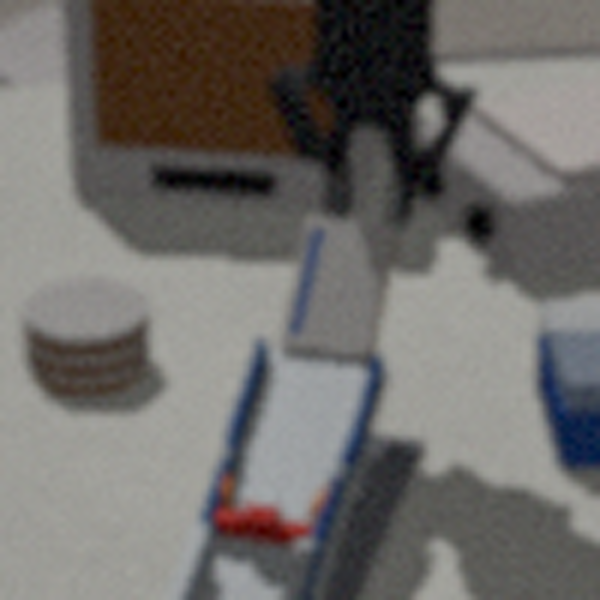

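>>> play_rows(
  rows=[
    [[0,1.2,0],0,3],
    [[0,2.4,0],0,3],
    [[0,3,0],0,3],
    [[0,3.6,0],0,3],
    [[0,4.2,0],0,3],
    [[-0.3,4.8,0],0,3],
    [[-0.6,5.4,0],0,3],
    [[-0.9,6,0],0,3],
    [[-1.2,6.5,0],0,3],
    [[-1.2,6.5,0],0,3],
  ],
)

```text
time: 10.48
ee_pos: [0.5723, 0.1877, 0.1532]
tcp_rot: [177.7, 90.0, -25.3]
wrist_force: [-0.6, 0.5, -0.2]
opening: 0.0296
```

```bash
python3 - <<'E'
from h import *
o=bot.get_obs(); print(((o['ee_pos'][:2]*1000-C)@EX),((o['ee_pos'][:2]*1000-C)@EY)); to([.5,.1,.14],157.1)
im,d=bot.camera('wrist'); save('w14',im);m,T=cam('wrist',o); np.savez('pics/w14.npz',im=im,d=d,T=T)
im,d=bot.camera('side'); save('s14',cv2.resize(im[120:220,210:310],None,fx=6,fy=6,interpolation=cv2.INTER_CUBIC))
E
```

```text
38.93674101178461 -0.3805656062483857
t 10.48 pos [572.3 187.7 153.2] zang 156.99 shift cm [ 1.32 10.9   3.23] turn -0.11 F [-0.6   0.49 -0.16] op 0.0296
```

View pics/w14.png

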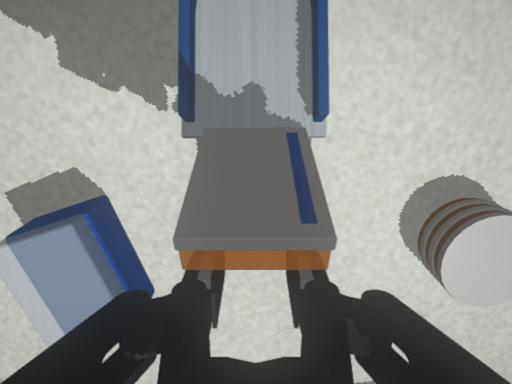

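View pics/s14.png

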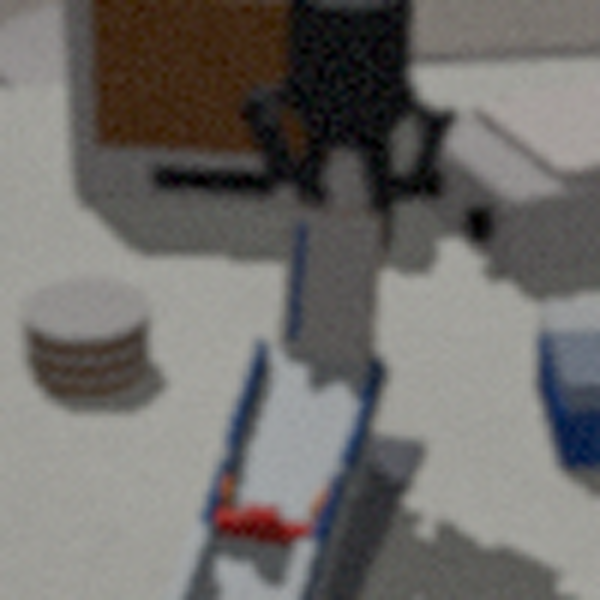

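>>> play_rows(
  rows=[
    [[0,0.5,0],0,3],
    [[0,1,0],0,3],
    [[0,1.5,0],0,3],
    [[0,2,0],0,3],
    [[0,2.5,0],0,3],
    [[0,3,0],0,3],
    [[0,3.4,0],0,3],
    [[0,3.7,0],0,3],
    [[0,3.7,0],0,3],
  ],
)

```text
time: 11.33
ee_pos: [0.5575, 0.154, 0.1519]
tcp_rot: [52.7, 89.9, -150.2]
wrist_force: [0.9, -0.0, -0.7]
opening: 0.0301
```

```bash
python3 - <<'E'
from h import *
o=bot.get_obs(); print(((o['ee_pos'][:2]*1000-C)@EX),((o['ee_pos'][:2]*1000-C)@EY)); to([.5,.1,.14],157.1)
im,d=bot.camera('wrist'); save('w15',im);m,T=cam('wrist',o); np.savez('pics/w15.npz',im=im,d=d,T=T)
im,d=bot.camera('side'); save('s15',cv2.resize(im[120:220,210:310],None,fx=6,fy=6,interpolation=cv2.INTER_CUBIC))
E
```

```text
2.0739164767843885 0.10694724867561027
t 11.33 pos [557.5 154.  151.9] zang 157.02 shift cm [1.2  7.21 3.19] turn -0.08 F [ 0.88 -0.02 -0.73] op 0.0301
```

View pics/w15.png

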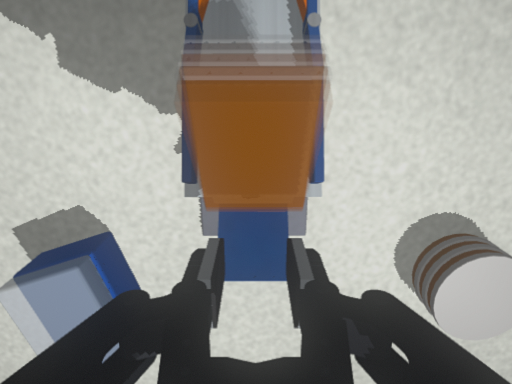

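View pics/s15.png

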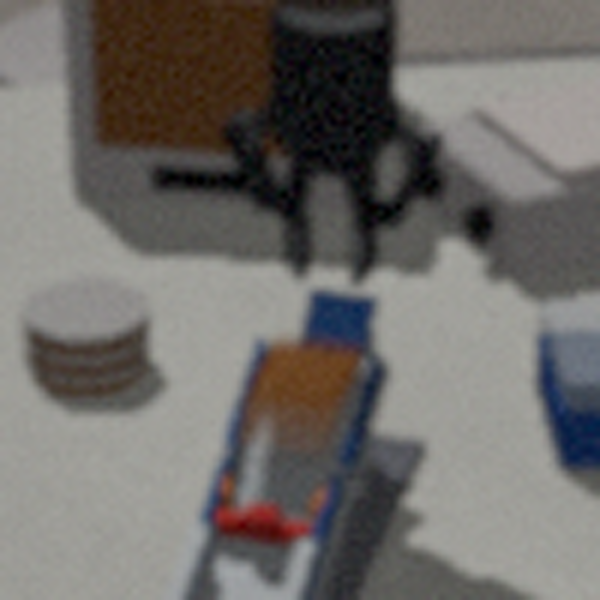

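It is toppling onto the ramp, and the motion blur shows amber facing up. I'll let it settle.

>>> play_rows(
  rows=[
    [[-1,0,0],0,2],
    [[-2,0,0],0,0.5],
    [[-2.5,0,0],0,0],
    [[-2.5,0,0],0,0],
    [[-2.5,0,0],0,0],
    [[-2.5,0,0],0,0],
    [[-2.5,0,0],0,0],
  ],
)

```text
time: 12.02
ee_pos: [0.5578, 0.1547, 0.1769]
tcp_rot: [39.9, 90.0, -163.1]
wrist_force: [-0.9, -0.3, -0.2]
opening: -0.0
```

```bash
python3 - <<'E'
from h import *
o=bot.get_obs(); print(((o['ee_pos'][:2]*1000-C)@EX),((o['ee_pos'][:2]*1000-C)@EY)); to([.5,.1,.14],157.1)
im,d=bot.camera('wrist'); save('w16',im);m,T=cam('wrist',o); np.savez('pics/w16.npz',im=im,d=d,T=T)
im,d=bot.camera('side'); save('s16',cv2.resize(im[120:220,210:310],None,fx=6,fy=6,interpolation=cv2.INTER_CUBIC))
E
```

```text
2.875633993624878 0.09626236917389129
t 12.02 pos [557.8 154.7 176.9] zang 157.05 shift cm [3.69 7.29 3.19] turn -0.05 F [-0.87 -0.31 -0.22] op -0.0
```

View pics/w16.png

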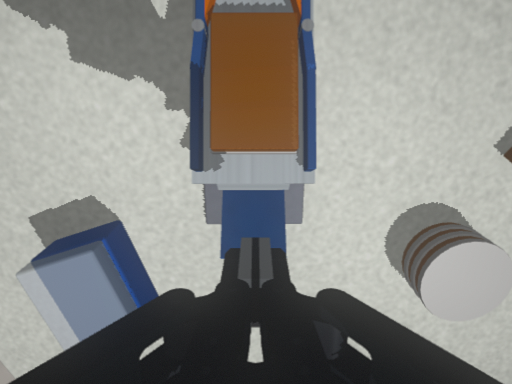

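View pics/s16.png

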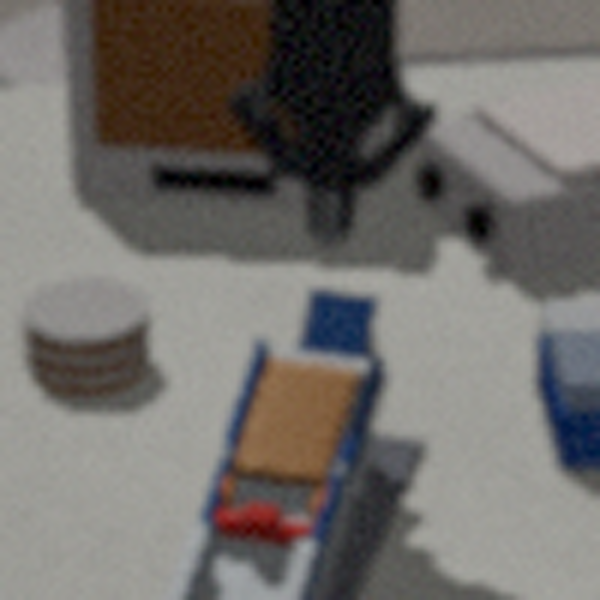

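```bash
cat >> h.py <<'E'
a=np.radians(20)
cO=np.r_[C-7.7*EX,105.]/1000
cR=np.c_[np.r_[EX*np.cos(a),np.sin(a)],np.r_[EY,0],np.r_[-EX*np.sin(a),np.cos(a)]]
def chute(mT,px,h):
    m,T=mT; s=slopes(m,px); r=np.c_[s,np.ones(len(s))]@T[:3,:3].T
    o=(T[:3,3]-cO)@cR; r=r@cR
    return ((o+r*((h-o[2])/r[:,2])[:,None])*1000).round(1)
def cw(x,y,z): return cO+cR@(np.array([x,y,z])/1000)
E
python3 - <<'E'
from h import *
D=np.load('pics/w16.npz'); mT=(bot.camera_model('wrist'),D['T'])
im=D['im'];save('c16',cv2.resize(im[0:200,180:330],None,fx=4,fy=3,interpolation=cv2.INTER_CUBIC))
print(chute(mT,[[211,151],[297,151],[211,14],[299,14]],.018)); print('hinge',chute(mT,[[199,25],[308,25]],.018)); print('wall end',chute(mT,[[196,168],[310,168]],.018)); print('ridge',chute(mT,[[190,184],[315,184]],0))
P=cloud(mT,D['d'],[[255,v] for v in (20,60,100,145,165)]); print(((P-cO)@cR*1000).round(1))
E
```

```text
[[ -20.6  -27.4   18. ]
 [ -20.5   27.    18. ]
 [-108.9  -27.8   18. ]
 [-108.9   28.7   18. ]]
hinge [[-101.8  -35.5   18. ]
 [-101.7   34.5   18. ]]
wall end [[ -9.8 -36.9  18. ]
 [ -9.7  35.1  18. ]]
ridge [[ -0.5 -44.2   0. ]
 [ -0.4  41.5   0. ]]
[[-104.6    0.5   18.8]
 [ -78.3    0.4   19.5]
 [ -52.3    0.4   20.7]
 [ -24.     0.4   20.2]
 [ -13.3    0.4    1.4]]
```

View pics/c16.png

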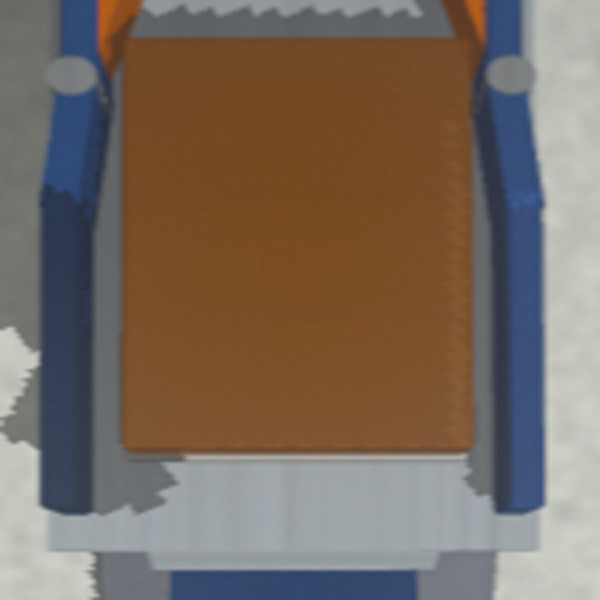

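>>> play_rows(
  rows=[
    [[0,0,0],7,0],
    [[0,0.2,0],14,0],
    [[0,0.4,0],21,0],
    [[0,0.6,0],28,0],
    [[0,0.8,0],35,0],
    [[0,1,0],42,0],
    [[0,1.2,0],49,0],
    [[0,1.5,0],56,0],
    [[0,1.5,0],63,0],
    [[0,1.5,0],70,0],
    [[0,1.5,0],77,0],
    [[0,1.5,0],84,0],
  ],
)

```text
time: 13.12
ee_pos: [0.552, 0.1408, 0.177]
tcp_rot: [116.7, 90.0, -170.6]
wrist_force: [0.1, 0.2, -0.0]
opening: 0.0001
```

```bash
python3 - <<'E'
from h import *
g=cO[:2]-.0048*EX; to([g[0],g[1],.112],67.1)
E
```

```text
t 13.12 pos [552.  140.8 177. ] zang 72.7 shift cm [ 6.5  -0.01 -0.03] turn 5.6 F [ 0.06  0.15 -0.04] op 0.0001
```

>>> play_rows(
  rows=[
    [[1,0,0],5.6,0],
    [[2.5,0,0],5.6,0],
    [[4,0,0],5.6,0],
    [[5.5,0,0],5.6,0],
    [[5.9,0,0],5.6,0],
    [[5.9,0,0],5.6,0],
    [[5.9,0,0],5.6,0],
  ],
)

```text
time: 13.7
ee_pos: [0.5521, 0.1409, 0.1187]
tcp_rot: [-35.3, 90.0, 32.1]
wrist_force: [0.1, 0.6, 0.5]
opening: -0.0001
```

```bash
python3 - <<'E'
from h import *
o=bot.get_obs();g=cO[:2]-.0048*EX; to([g[0],g[1],.112],67.1); print((o['ee_pos']-cO)@cR*1000)
im,d=bot.camera('wrist'); save('w17',im);m,T=cam('wrist',o); np.savez('pics/w17.npz',im=im,d=d,T=T)
E
```

```text
t 13.7 pos [552.1 140.9 118.7] zang 67.45 shift cm [ 0.67  0.   -0.04] turn 0.35 F [0.06 0.63 0.51] op -0.0001
[ 0.61323553 -0.0308558  14.40744431]
```

View pics/w17.png

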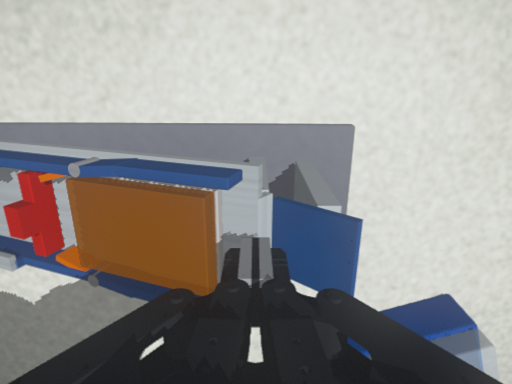

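>>> play_rows(
  rows=[
    [[0.6,0,0],0,0],
    [[0.95,0,-0.8],0,0],
    [[1.25,0,-1.6],0,0],
    [[1.55,0,-2.4],0,0],
    [[1.85,0,-3.2],0,0],
    [[2.1,0,-4],0,0],
    [[2.4,0,-4.8],0,0],
    [[2.4,0,-4.8],0,0],
  ],
)

```text
time: 14.42
ee_pos: [0.533, 0.095, 0.0938]
tcp_rot: [150.5, 90.0, -142.1]
wrist_force: [-0.1, -0.4, 0.2]
opening: -0.0002
```

```bash
python3 - <<'E'
from h import *
o=bot.get_obs();e=cO[:2]-.1251*EX; to([e[0],e[1],.0672],67.1); print((o['ee_pos']-cO)@cR*1000)
im,d=bot.camera('wrist'); save('w18',im);m,T=cam('wrist',o); np.savez('pics/w18.npz',im=im,d=d,T=T)
E
```

```text
t 14.42 pos [533.   95.   93.8] zang 67.38 shift cm [ 2.67  0.05 -7.1 ] turn 0.28 F [-0.09 -0.35  0.23] op -0.0002
[-54.60177356  -0.20185465   8.00577829]
```

View pics/w18.png

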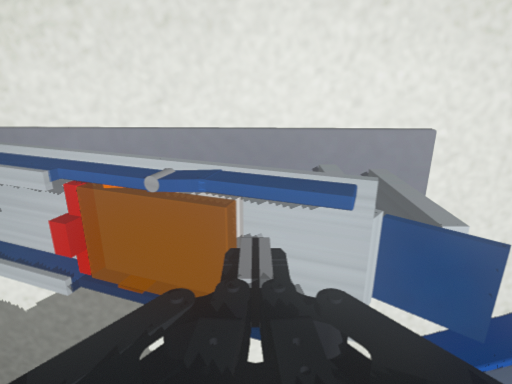

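>>> play_rows(
  rows=[
    [[0.2,0,-0.6],0,0],
    [[0.45,0,-1.2],0,0],
    [[0.7,0,-1.8],0,0],
    [[0.9,0,-2.4],0,0],
    [[1.1,0,-3],0,0],
    [[1.1,0,-3],0,0],
  ],
)

```text
time: 14.97
ee_pos: [0.5218, 0.0679, 0.0831]
tcp_rot: [175.6, 90.0, -117.0]
wrist_force: [0.4, -0.4, 1.8]
opening: -0.0004
```

```bash
python3 - <<'E'
from h import *
o=bot.get_obs();e=cO[:2]-.1251*EX; to([e[0],e[1],.0672],67.1); print((o['ee_pos']-cO)@cR*1000)
im,d=bot.camera('wrist'); save('w19',im);m,T=cam('wrist',o); np.savez('pics/w19.npz',im=im,d=d,T=T)
E
```

```text
t 14.97 pos [521.8  67.9  83.1] zang 67.42 shift cm [ 1.59  0.07 -4.17] turn 0.32 F [ 0.42 -0.38  1.84] op -0.0004
[-85.83948595  -0.47456997   7.89858811]
```

View pics/w19.png

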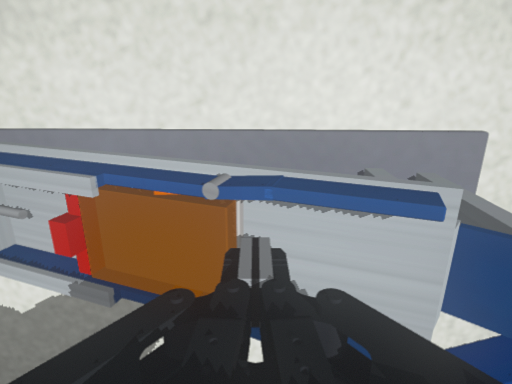

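>>> play_rows(
  rows=[
    [[0.2,0,-0.6],0,0],
    [[0.45,0,-1.2],0,0],
    [[0.65,0,-1.8],0,0],
    [[0.9,0,-2.4],0,0],
    [[1.1,0,-3],0,0],
    [[1.3,0,-3.6],0,0],
    [[1.5,0,-4.1],0,0],
    [[1.5,0,-4.1],0,0],
  ],
)

```text
time: 15.68
ee_pos: [0.5059, 0.0299, 0.0678]
tcp_rot: [156.1, 89.9, -136.5]
wrist_force: [1.2, 2.6, 2.2]
opening: -0.0001
```

```bash
python3 - <<'E'
from h import *
o=bot.get_obs();e=cO[:2]-.1251*EX; to([e[0],e[1],.0672],67.1); print((o['ee_pos']-cO)@cR*1000)
im,d=bot.camera('wrist'); save('w20',im);m,T=cam('wrist',o); np.savez('pics/w20.npz',im=im,d=d,T=T)
E
```

```text
t 15.68 pos [505.9  29.9  67.8] zang 67.4 shift cm [ 0.06  0.06 -0.05] turn 0.3 F [1.17 2.58 2.16] op -0.0001
[-129.78122256   -0.61873237    7.68125201]
```

View pics/w20.png

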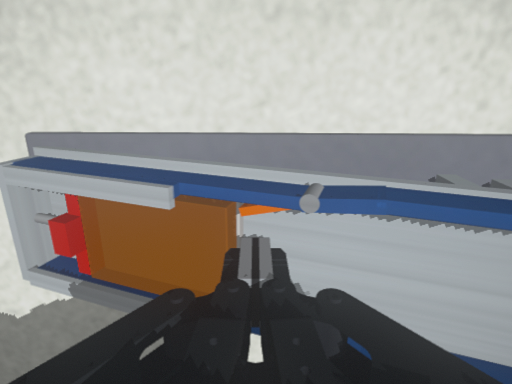

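>>> play_rows(
  rows=[
    [[0.1,0,-0.3],0,0],
    [[0.2,0,-0.6],0,0],
    [[0.2,0,-0.6],0,0],
    [[0.2,0,-0.6],0,0],
  ],
)

```text
time: 16.07
ee_pos: [0.5041, 0.0254, 0.0661]
tcp_rot: [113.6, 90.0, -178.9]
wrist_force: [0.2, 2.7, 0.7]
opening: -0.0
```

```bash
python3 - <<'E'
from h import *
o=bot.get_obs();to([0,0,0]); print((o['ee_pos']-cO)@cR*1000)
im,d=bot.camera('wrist'); save('w21',cv2.resize(im[150:330,60:360],None,fx=2.6,fy=2.6))
E
```

```text
t 16.07 pos [504.1  25.4  66.1] zang 67.45 shift cm [  6.63  45.58 -21.68] turn None F [0.21 2.65 0.75] op -0.0
[-134.94310038   -0.69136679    7.75902879]
```

View pics/w21.png

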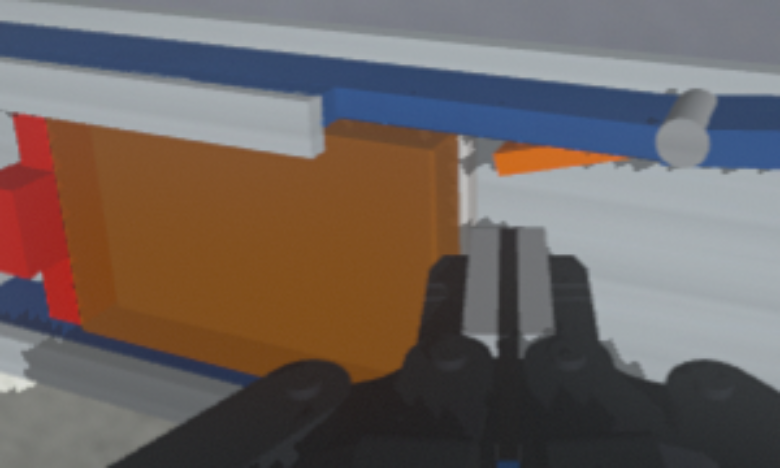

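>>> play_rows(
  rows=[
    [[-0.15,0,0.4],0,0],
    [[-0.3,0,0.8],0,0],
    [[-0.5,0,1.3],0,0],
    [[-2,0,1.8],0,0],
    [[-5,0,2],0,0],
    [[-8,0,2],0,0],
    [[-11,0,2],0,0],
    [[-12,0,2],0,0],
    [[-12,0,2],0,0],
    [[-12,0,2],0,0],
  ],
)

```text
time: 16.95
ee_pos: [0.512, 0.044, 0.1858]
tcp_rot: [-157.9, 90.0, -90.4]
wrist_force: [0.8, 0.2, -1.0]
opening: -0.0
```

```bash
python3 - <<'E'
from h import *
o=bot.get_obs();to([0,0,0])
im,d=bot.camera('wrist'); save('w22',im); m,T=cam('wrist',o); np.savez('pics/w22.npz',im=im,d=d,T=T)
im,d=bot.camera('top'); save('t22',cv2.resize(im[130:300,90:400],None,fx=2.5,fy=2.5))
im,d=bot.camera('side'); save('s22',cv2.resize(im[130:330,180:380],None,fx=3,fy=3,interpolation=cv2.INTER_CUBIC))
E
```

```text
t 16.95 pos [512.   44.  185.8] zang 67.46 shift cm [ 18.58  45.61 -23.68] turn None F [ 0.77  0.2  -0.96] op -0.0
```

View pics/w22.png

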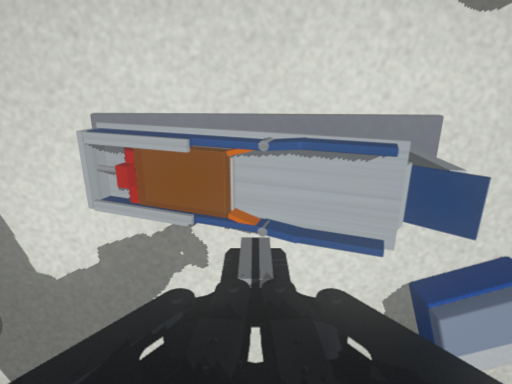

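View pics/s22.png

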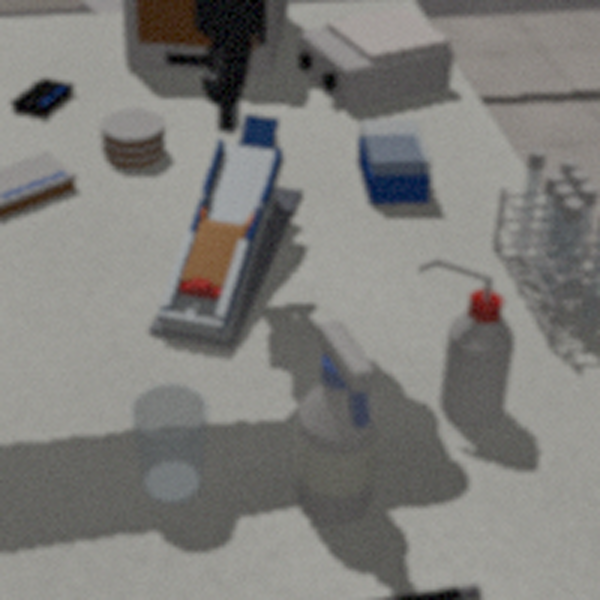

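```bash
python3 - <<'E'
from h import *
D=np.load('pics/w22.npz'); mT=(bot.camera_model('wrist'),D['T'])
save('c22',cv2.resize(D['im'][120:250,70:290],None,fx=3.5,fy=3.5,interpolation=cv2.INTER_CUBIC))
im=D['im'];hsv=cv2.cvtColor(im,cv2.COLOR_BGR2HSV)
print(chute(mT,[[233,150],[230,217],[135,148],[137,203]],.018))
E
```

```text
[[-126.2   28.4   18. ]
 [-129.8  -28.1   18. ]
 [-219.    23.1   18. ]
 [-223.5  -28.5   18. ]]
```

View pics/c22.png

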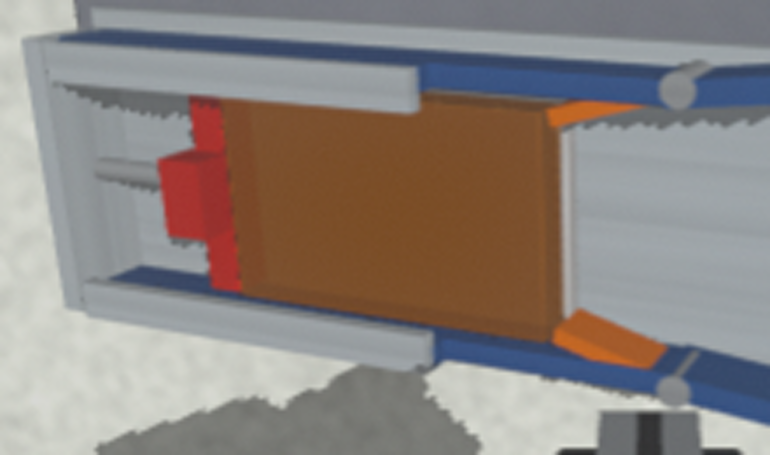

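```bash
python3 - <<'E'
from h import *
print(bot.job_done())
E
```

```text
the job is handed in; nothing more can be done
None
```

The dish is in the magazine lid down, held behind both orange lips against the red follower, and I handed the job in at about 17 s.

**What I did**
- I chose the smaller white dish (about 90 x 58 mm, against about 121 x 83 mm for the other white one) and ignored the black one.
- I gripped it across its width 20 mm from one end and pressed it down so the crest of the back rest turned it in the grip. I then released it in the cradle, where it leaned at 39.8° with the lid facing the ramp.
- I tipped it from behind with the fingers 3 cm apart, and it came to rest lid down and straight, with its centre near x = -65 mm in the chute frame.
- I pushed it down the ramp with the closed fingers past the lips, then drew back and lifted clear.

**Last checks**
- The final wrist picture shows both lips snapped in behind the trailing end, the follower pressed on the front end, and nothing touching the dish.
- I measured the dish centre at about x = -175 mm, against the required -170 mm and about -177 mm if it rests on the lip tips. The small gap is within calibration and pixel error.
- The front end lies near x = -221 mm, which puts the follower at about 0.08 m. The corner pixels gave a skew of about 0.06–0.08 rad, close to the 0.1 limit but within the pixel error of that view.
- The bystanders in the closing side picture all looked upright and in place. I judged this by eye and measured no shifts.

**What disagreed:** the overhead camera placed the station about 8 mm off from the wrist camera. I went with the wrist camera, and the later wrist views agreed with it to about 2 mm.

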